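# Load a tip box down the sensor lane and close the retaining arm

## Robot

A 6-joint arm with a two-finger parallel gripper is mounted at the origin on a cart in front of the work surface, level with it; the furniture and walls round the work are solid. World frame = base frame: x ahead of the robot, y to its left, z up, the work surface at z = 0. Lengths are in m, angles in rad, forces in N, time in s.
With the tool pointing down it reaches from about 0.375 to 0.9 m from the base axis. Payload 3.1 kg.
Tool frame: the origin (TCP) lies midway between the tips of the shut fingers; the grasp point (between the pads) lies 19 mm behind it (manip.grip_depth is the distance from the TCP to the grasp point, in m); z points along the fingers, y is the direction in which the jaws open and shut (so a half turn about z gives the same grasp; the last joint's range is limited). The gripper opens to 85 mm and grips with 20 to 120 N. Pads are 22 mm wide; open, the fingers measure 114 mm over their backs; the gripper's body (76 mm by 85 mm) begins 54 mm behind the grasp point. The pads swing forward as they close: fully open they stand 13 mm farther back than shut.
Start: joints at [0.939, 0.527, 1.433, -0, 1.181, -0.178], TCP at [0.274, 0.562, 0.204] pointing down, gripper open.
Joint ranges: [-3.08, 3.08], [-0.75, 2.2], [0.22, 2.44], [-1.43, 4.57], [0, 2.65], [-2.85, 2.85]. Speed limits (rad/s): [2.79, 2.79, 3.14, 3.14, 3.14, 3.14].

## Interface

Orientations are given as a unit quaternion [x, y, z, w].
In Python, from station import manip gives the robot as it stands.
- The arm moves only by the tool move_arm, never from a script. Its arguments are lists of equal length, an entry for each row: "translation": the shift along the tool's x, y, z in cm, a list of three; "angular": the turn, a rotation vector about the tool's x, y, z in degrees, a list of three; "hand": the finger opening in cm, from 0 to 8.54. In form: {"translation": [[tx, ty, tz], ...], "angular": [[rx, ry, rz], ...], "hand": [hand, ...]}. A call has 1 to 5 rows; each row is the pose to reach, as a shift and turn from the pose commanded when the call began, along the tool's axes at that moment; what a row does not reach only later rows make up. A row lasts 1/12 s, in which the tool goes at most 41.7 mm and 7.16 degrees, less where a joint would pass 70% of its speed; a pose out of reach is approached as far as the arm can. A call with a gripper value outside its range is refused whole. The fingers move at their own pace and stop on an object; "squeeze" is the grip in N (left out, the last holds). Time passes only in rows, so rows that repeat a pose let the fingers close. It gives the time, the measured TCP pose, the force and the opening at its end, in the units of the state.
- manip.sense(): the state, without advancing time (a new reading comes with each control period).
- manip.snapshot(name): name is "scene" or "top" or "wrist"; returns a dict with "pixels" (384x512x3 uint8, red, green, blue), "fx", "fy", "cx", "cy" (pixels), "origin" and "orientation" of the camera in the world; the wrist camera has in their place "T_tool_cam" (4x4, takes a point from camera to tool coordinates, whose origin is the TCP and whose axes are the flange's). Camera axes: x right, y up, looking along -z (the intrinsics and any distortion apply to the point x, -y, -z); pixel columns grow to the right and rows downward; lengths in m; the calibration is good to about 2 mm. A picture is of the moment at which its call begins: read the wrist's pose just before it. There is no depth.
- manip.sign_off(): hands the job in, once; it reports no verdict.
Trained networks look in the newest picture that a camera, given by its name, has taken for a name from the list of things; names that differ only in an ending like _2 or _b are one class to them, and where a whole thing is asked for, a point or a joint stands for the part that bears it (a point fixed in the world has none). Each returns a list of dicts, best first, with "score" (0 to 1); they miss things now and then, are a little off and sometimes report something else, mostly with a low value. They report only what shows in the picture. A call takes as long as a camera call.
- manip.trace(query, camera): "pixels" (384x512 bool, what is visible of it) and "extent" ([left, top, width, height] in pixels, round what is visible of it).
- manip.mark_of(query, camera): "point" ([column, row] in pixels: a listed point, or the origin of a listed thing).
The state is a dict: "t": time; "q": joint angles; "qd": joint speeds; "tau": joint torques, N m; "tcp_pos": TCP position; "tool_rot": TCP orientation; "force": force on the tool from outside, world axes, zero at the start; "ft_torque": the same for the moment, N m; "finger_gap": opening from 0.0 (shut) to 1.0 (fully open).
Only numpy, scipy, OpenCV 4.12 (cv2) and the standard library are available. Lean on these libraries where they do the work, as an engineer would, in place of code of your own. Each camera call takes 0.05 s, during which the arm holds its last target.

## Task

Push the closed pipette-tip box that stands on the loading track along it, between the two low guide rails, until it is fully home against the end stop, then swing the retaining arm fully across the track behind it and leave it there. Only push with the fingers: do not lift or tip the box. Neither the box nor the gripper may touch a rail at any time, as the rails' inner faces are lined with sensor lenses, and the vial, beaker and dish standing around must stay where they are.

Things in the scene. Friction and masses are not known exactly. Their poses are not given: they have to be found in the camera images.
- track: Fixed metal track: flat grey bed 170 mm wide (x), 470 mm long (y -230 to +240), 4 mm thick. Origin on the underside, on the lane's centre line; z up. The box travels along the track's own -y (to the robot's right). No rails on the entry bed, y > 20 mm; rails from y = +20 to -185 mm. At the end a white stop block, 34 mm above the bed, with two rubber bumpers, faces at y = -185 mm.
- rail_near: Guide rail on the robot's side (track -x), 12 mm wide, 205 mm long, 14 mm high: its top is 18 mm above the worktop. Origin at the centre of its underside, at track x = -54 mm; its inner face is at track x = -48 mm. Must not be touched.
- rail_far: The same rail on the far side (track +x): origin at track x = +54 mm, inner face at track x = +48 mm, so the lane is 96 mm wide. Must not be touched. With the box's origin at track x = -1 mm there are 9 mm from the box to each rail.
- tip_box: Loose pipette-tip box, lid stays shut, about 0.25 kg. Origin at its underside (on the bed), z up, long axis y. In its own frame: walls at rail height at x = -38 and +40, y = -59 and +59 mm; lid walls, 42 to 61 mm up, at x = -39 and +42, y = -60 and +60 mm; top at 63 mm. A tab 30 mm wide, 44 to 48 mm up, reaches x = -43 mm in mid side. Slides when pushed, stays where left.
- stop_face (a point): Middle of the end stop, in the plane of the bumpers' faces, 21 mm above the worktop. When the box is fully home, square against the bumpers, its origin is 59 mm before this point (at track y = -126 mm).
- stop_plunger (a joint): Sprung switch plunger in the middle of the end stop (m): 0 = standing 8 mm out of the bumpers' faces, 0.008 = pressed in by a box that is home. Light spring, under 0.6 N, too weak to push the box back.
- gate (a joint): Retaining arm, a flat steel arm on an upright pivot beside the far rail (rad): 0 = open, along the track outside the rail and pointing to the entry (track +y); negative = swung farther outward; +1.571 = closed against its end of travel, straight across the track behind the box (pointing to track -x). Stays where it is left; about 0.3 N at the knob moves it.
- gate_pivot (a point): Pivot axis of the retaining arm, at half its thickness, at track x = +71 mm, y = -54 mm. The arm is 10 mm wide and lies 26 to 36 mm above the worktop, 8 mm clear over the rails.
- gate_knob (a point): Middle of the upright white knob (15 mm thick, top at 58 mm above the worktop) on the arm, 80 mm from the pivot axis. To close the arm it or the arm is pushed from outside, toward the robot and then toward the end stop.
- dye_vial: Small brown vial with black cap, 22 mm thick, 48 mm high, standing on the robot's side of the track. Bystander. Origin at the centre of its underside.
- beaker: Small clear beaker, 44 mm thick, 58 mm high, standing beyond the entry end of the track. Bystander. Origin at the centre of its underside.
- petri_dish: Flat clear dish, 59 mm across, 15 mm high, lying beyond the entry end of the track. Bystander. Origin at the centre of its underside.

How it is judged:
By the outcome, as a careful person would: the job done as asked, in the order asked, and still so for the second after the job is handed in, with the robot touching nothing.
It also fails if it takes over 72 s, if anything falls off the work surface, if the arm or the gripper's body presses on something with over 40 N, if the wrist force passes 120 N, or if a joint passes its speed limit or range.

## Working session

There is one attempt and no reset: what is moved stays moved. The work goes in short steps, Python scripts to look and compute and a tool call to move; the robot and the scene stay as the last step left them, time stands still between calls to the robot, and variables do not carry over. Pictures are saved under pics/ and viewed, and the job is handed in when it is done.

Besides the shell and the picture viewer there is one more tool, called after "Emit:" by a JSON object that holds its "op" and its "data". move_arm: Moves the arm, as the interface text tells. Its arguments: {"type":"object","properties":{"translation":{"type":"array","items":{"type":"array","items":{"type":"number"}}},"angular":{"type":"array","items":{"type":"array","items":{"type":"number"}}},"hand":{"type":"array","items":{"type":"number"}},"squeeze":{"type":"number"}},"required":["translation","angular","hand"]}

```bash
mkdir -p pics; ls; python3 - <<'E'
from station import manip
import cv2, numpy as np
s=manip.sense()
print({k:np.round(v,4) for k,v in s.items()})
for n in ["scene","top"]:
    d=manip.snapshot(n)
    cv2.imwrite(f"pics/{n}0.png",cv2.resize(d["pixels"][:,:,::-1],(768,576)))
    print(n,{k:v for k,v in d.items() if k!="pixels"})
    for q in ["track","rail_near","rail_far","tip_box","stop_face","gate_pivot","gate_knob","dye_vial","beaker","petri_dish"]:
        r=manip.mark_of(q,n); print(q,[(np.round(a["point"],1),round(a["score"],2)) for a in r[:2]])
E
```

```text
pics
{'t': np.float64(0.0), 'q': array([ 0.9385,  0.5284,  1.4339, -0.    ,  1.1814, -0.1786]), 'qd': array([ 0.0013,  0.0024,  0.0004,  0.0005, -0.0004,  0.0008]), 'tau': array([-1.00000e-04, -4.42354e+01, -1.78027e+01, -2.00000e-04,
        8.40000e-03,  0.00000e+00]), 'tcp_pos': array([0.2735, 0.5611, 0.2028]), 'tool_rot': array([ 2.249e-01,  9.744e-01, -1.000e-03, -4.000e-04]), 'force': array([-0.6728, -1.2542, -0.2202]), 'ft_torque': array([ 0.0019, -0.0447, -0.0234]), 'finger_gap': np.float64(0.9987)}
scene {'fx': 426.5469663826031, 'fy': 426.5469663826031, 'cx': 250.11879607800194, 'cy': 190.44370354293227, 'origin': array([-0.00112804, -0.33820739,  0.66718601]), 'orientation': array([ 0.39284601, -0.15437748, -0.35262285,  0.8351627 ])}
track [(array([282.3, 231.8]), 0.58)]
rail_near [(array([294.3, 263.7]), 0.96), (array([215. , 156.5]), 0.39)]
rail_far [(array([326.3, 233.9]), 0.91)]
tip_box [(array([236.8, 199.1]), 0.83)]
stop_face [(array([352.3, 272.8]), 0.67)]
gate_pivot [(array([322.7, 218.2]), 0.61), (array([282.2, 229.6]), 0.42)]
gate_knob [(array([311.4, 188.4]), 0
[... 166 characters left out ...]
x': 352.3291610448357, 'fy': 352.3291610448357, 'cx': 251.75125884935764, 'cy': 197.864201266901, 'origin': array([0.4227266 , 0.16798571, 1.00716826]), 'orientation': array([ 0.02492559, -0.04547796, -0.70404233,  0.70826186])}
track [(array([271.1, 201.1]), 0.62)]
rail_near [(array([297.5, 222. ]), 0.78), (array([222.3, 200.4]), 0.7)]
rail_far [(array([306.9, 188.1]), 0.58), (array([156.9, 210.7]), 0.18)]
tip_box [(array([220. , 199.6]), 0.71)]
stop_face [(array([336.4, 208.4]), 0.63)]
gate_pivot [(array([292.6, 176.2]), 0.76)]
gate_knob [(array([272.3, 163.4]), 0.56)]
dye_vial [(array([299.7, 243.5]), 0.44)]
beaker [(array([161. , 175.7]), 0.66)]
petri_dish [(array([155. , 211.7]), 0.84)]
```

View pics/scene0.png

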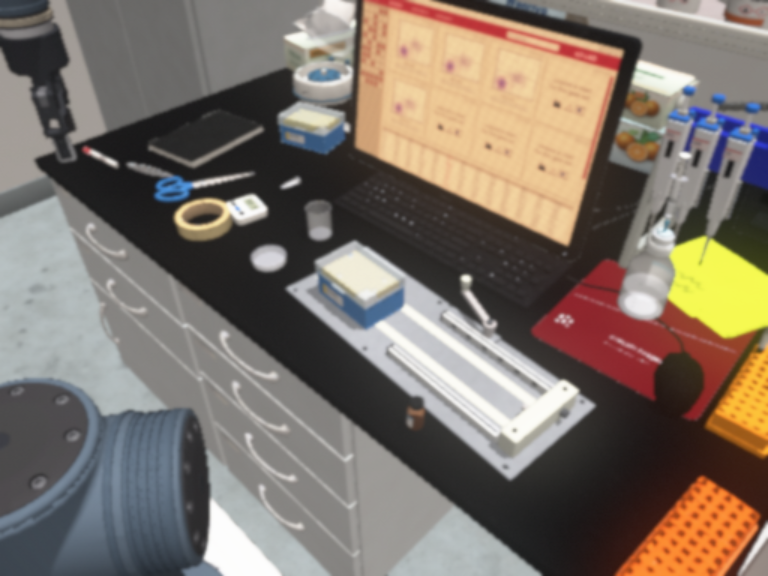

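View pics/top0.png

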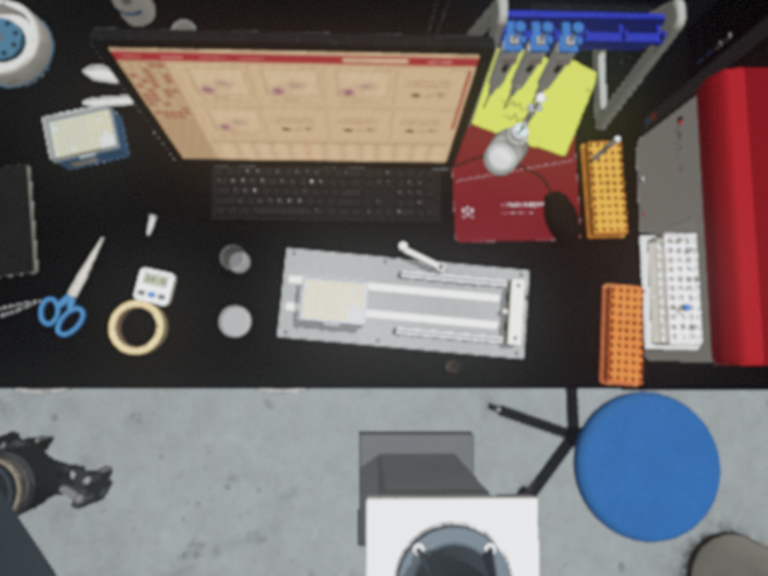

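```bash
cat > h.py <<'E'
from station import manip
import cv2, numpy as np
from scipy.spatial.transform import Rotation as R
from scipy.optimize import least_squares
def cam(n):
    s=manip.sense(); d=manip.snapshot(n)
    if n=="wrist":
        T=np.eye(4);T[:3,:3]=R.from_quat(s["tool_rot"]).as_matrix();T[:3,3]=s["tcp_pos"]
        T=T@np.array(d["T_tool_cam"]); d["Rm"]=T[:3,:3]; d["o"]=T[:3,3]
    else:
        d["Rm"]=R.from_quat(d["orientation"]).as_matrix(); d["o"]=np.array(d["origin"])
    return d
def proj(d,P):
    p=(np.atleast_2d(P)-d["o"])@d["Rm"]
    return np.c_[d["cx"]+d["fx"]*p[:,0]/-p[:,2], d["cy"]-d["fy"]*p[:,1]/-p[:,2]]
def ray(d,uv,z):
    v=np.array([(uv[0]-d["cx"])/d["fx"],-(uv[1]-d["cy"])/d["fy"],-1.])
    v=d["Rm"]@v; return d["o"]+v*(z-d["o"][2])/v[2]
def T2(p,P):
    P=np.atleast_2d(P).astype(float); c,s=np.cos(p[2]),np.sin(p[2])
    return np.c_[p[0]+c*P[:,0]-s*P[:,1],p[1]+s*P[:,0]+c*P[:,1],P[:,2]]
TP={"track":[0,0,0],"rail_near":[-.054,-.0825,.004],"rail_far":[.054,-.0825,.004],"stop_face":[0,-.185,.021],"gate_pivot":[.071,-.054,.031]}
def outline(d,p,P):
    return proj(d,T2(p,P))
def save(d,name,segs=(),crop=None,scale=None):
    im=np.ascontiguousarray(d["pixels"][:,:,::-1])
    x0,y0,x1,y1=crop or (0,0,512,384)
    k=min(800/(x1-x0),600/(y1-y0))
    im=cv2.resize(im[y0:y1,x0:x1],None,fx=k,fy=k,interpolation=cv2.INTER_CUBIC)
    for uv,c in segs:
        q=np.round((uv+.5-[x0,y0])*k*16).astype(np.int32)
        cv2.polylines(im,[q.reshape(-1,1,2)],False,c,1,cv2.LINE_AA,4)
    cv2.imwrite(f"pics/{name}.png",im)
def rect(x0,x1,y0,y1,z): return np.array([[x0,y0,z],[x1,y0,z],[x1,y1,z],[x0,y1,z],[x0,y0,z]])/1000
TRK=[rect(-85,85,-230,240,4),rect(-60,-48,-185,20,18),rect(48,60,-185,20,18)]
E
python3 - <<'E'
from h import *
obs=[];ds={}
for n in ["scene","top"]:
    d=ds[n]=cam(n)
    for q in TP:
        r=manip.mark_of(q,n)
        if r: obs.append((d,q,np.array(r[0]["point"])))
f=lambda p:np.concatenate([outline(d,p,TP[q])[0]-uv for d,q,uv in obs])
r=least_squares(f,[.43,.15,0],loss="soft_l1")
print(r.x); 
for (d,q,uv),e in zip(obs,f(r.x).reshape(-1,2)): print(q,e.round(1))
p=r.x
for n,d in ds.items():
    for q,z in [("gate_knob",.031+0.01),("tip_box",.004),("dye_vial",0),("beaker",0),("petri_dish",0)]:
        m=manip.mark_of(q,n)
        print(n,q,[(ray(d,a["point"],z).round(4),round(a["score"],2)) for a in m[:2]])
    save(d,n+"1",[(outline(d,p,P),(0,0,255)) for P in TRK],crop=(170,140,370,290) if n=="top" else (180,130,420,320))
E
```

```text
[ 0.50883198  0.08342397 -0.07034391]
track [-0.8 -2.6]
rail_near [-1.2  0.8]
rail_far [3.2 1.1]
stop_face [ 0.2 -2. ]
gate_pivot [2.2 1.3]
track [-0.4 -0.9]
rail_near [0.5 1.9]
rail_far [-3.5  1.6]
stop_face [ 0.9 -0.4]
gate_pivot [-1.3 -0.4]
scene gate_knob [(array([0.6128, 0.0997, 0.041 ]), 0.8), (array([ 0.5233, -0.021 ,  0.041 ]), 0.72)]
scene tip_box [(array([0.5029, 0.2252, 0.004 ]), 0.76)]
scene dye_vial [(array([ 3.912e-01, -3.000e-04,  0.000e+00]), 0.48)]
scene beaker [(array([ 0.3908, -0.0022,  0.    ]), 0.62)]
scene petri_dish [(array([0.4688, 0.405 , 0.    ]), 0.62)]
top gate_knob [(array([0.6252, 0.0862, 0.041 ]), 0.54)]
top tip_box [(array([0.5198, 0.2282, 0.004 ]), 0.63)]
top dye_vial [(array([0.4834, 0.4055, 0.    ]), 0.55), (array([0.3921, 0.0097, 0.    ]), 0.4)]
top beaker [(array([0.5849, 0.4063, 0.    ]), 0.86)]
top petri_dish [(array([0.4897, 0.4079, 0.    ]), 0.84)]
```

View pics/top1.png

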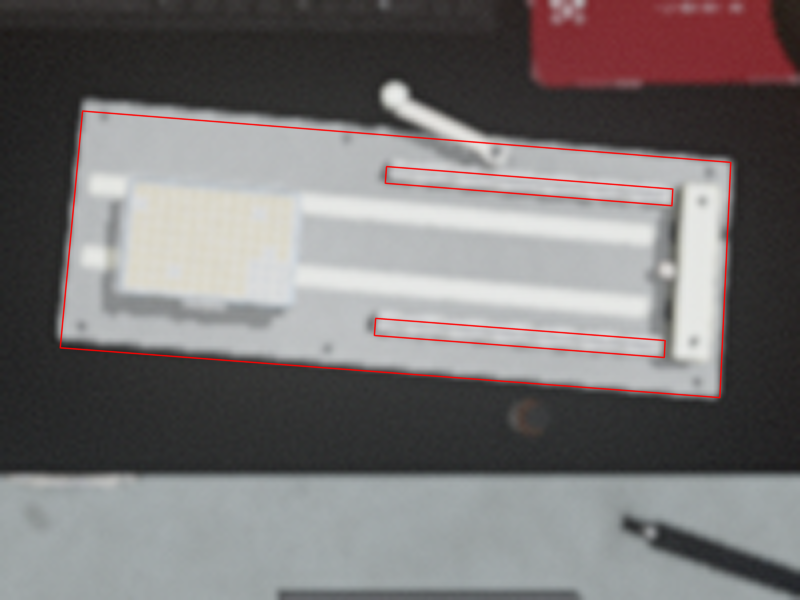

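View pics/scene1.png

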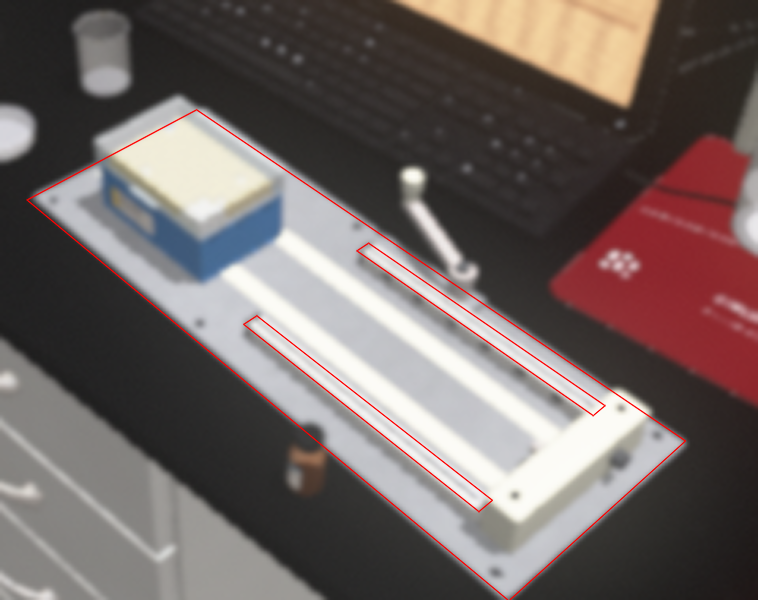

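```bash
cat >> h.py <<'E'
def plan(target,yaw_y,n=None):
    """yaw_y: world angle of tool y (tool down). prints shift in tool axes (cm) & rotvec deg"""
    s=manip.sense(); q=R.from_quat(s["tool_rot"]); M=q.as_matrix()
    dt=M.T@(np.array(target)-s["tcp_pos"])*100
    y=np.array([np.cos(yaw_y),np.sin(yaw_y),0]); z=np.array([0,0,-1.]); x=np.cross(y,z)
    rv=np.degrees((q.inv()*R.from_matrix(np.c_[x,y,z])).as_rotvec())
    print("shift",dt.round(2),"rot",rv.round(2)); return dt,rv
E
python3 - <<'E'
from h import *
d=cam("wrist"); print(d["T_tool_cam"],d["fx"],[k for k in d]); save(d,"w0")
plan([.48,.19,.30],-.07)
E
```

```text
[[ 2.15774210e-04  9.64951773e-01  2.62427188e-01  6.60322629e-02]
 [ 9.99999977e-01 -2.11354247e-04 -4.50698319e-05  2.53433573e-04]
 [ 1.19748865e-05  2.62427192e-01 -9.64951796e-01 -1.70775042e-01]
 [ 0.00000000e+00  0.00000000e+00  0.00000000e+00  1.00000000e+00]] 279.929673378236 ['pixels', 'fx', 'fy', 'cx', 'cy', 'T_tool_cam', 'Rm', 'o']
shift [-34.82 -24.38  -9.63] rot [-0.   -0.   68.01]
```

View pics/w0.png

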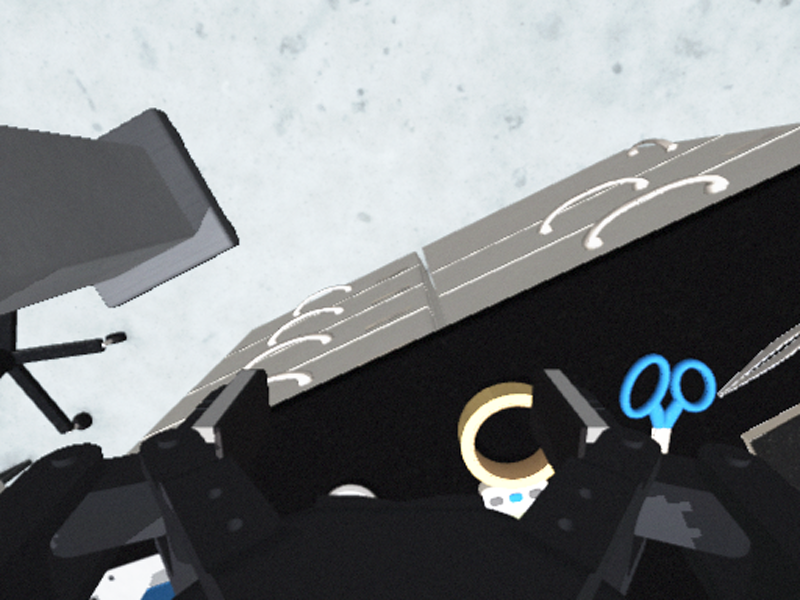

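Emit:
{"op": "move_arm", "data": {"translation": [[-7, -5, -2], [-14, -10, -4], [-21, -15, -6], [-28, -20, -8], [-34.8, -24.4, -9.6]], "angular": [[0, 0, 7], [0, 0, 14], [0, 0, 21], [0, 0, 28], [0, 0, 35]], "hand": [8.5, 8.5, 8.5, 8.5, 8.5]}}

```text
t: 2.67
tcp_pos: [0.3716, 0.382, 0.251]
tool_rot: [0.51, 0.86, 0.0, 0.0]
force: [0.9, 0.3, -0.1]
finger_gap: 0.994
```

```bash
python3 -c "
from h import *
plan([.49,.19,.30],-.07)"
```

```text
shift [-22.53   1.17  -4.9 ] rot [ 2.000e-02 -0.000e+00  3.271e+01]
```

Emit:
{"op": "move_arm", "data": {"translation": [[-4.5, 0.2, -1], [-9, 0.5, -2], [-13.5, 0.7, -3], [-18, 0.9, -4], [-22.5, 1.2, -4.9]], "angular": [[0, 0, 7], [0, 0, 14], [0, 0, 21], [0, 0, 28], [0, 0, 32.7]], "hand": [8.5, 8.5, 8.5, 8.5, 8.5]}}

```text
t: 3.08
tcp_pos: [0.4797, 0.2091, 0.2958]
tool_rot: [0.731, 0.682, 0.0, 0.0]
force: [0.6, 0.3, -0.1]
finger_gap: 0.993
```

```bash
python3 -c "
from h import *
plan([.49,.03,.33],-.07)
p=[.509,.083,-.07]
d=cam('wrist'); save(d,'w1',[(outline(d,p,P),(0,0,255)) for P in TRK]); plan([.49,.03,.33],-.07)
"
```

```text
shift [-17.8    2.28  -3.42] rot [ 0.04 -0.02 -0.  ]
shift [-17.23   1.75  -3.15] rot [ 0.54  0.25 -0.41]
```

View pics/w1.png

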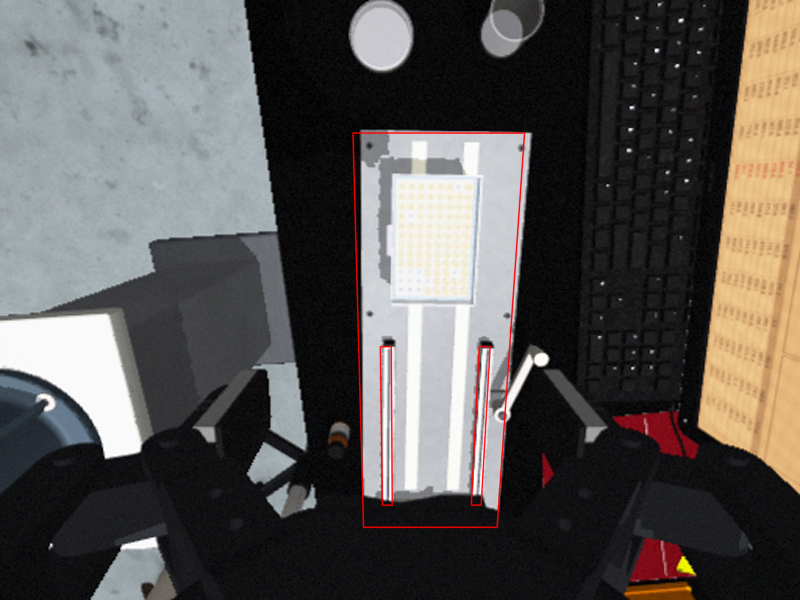

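Emit:
{"op": "move_arm", "data": {"translation": [[0, 0, 0], [0, 0, 0], [0, 0, 0]], "angular": [[0, 0, 0], [0, 0, 0], [0, 0, 0]], "hand": [8.5, 8.5, 8.5]}}

```text
t: 3.38
tcp_pos: [0.478, 0.2116, 0.2946]
tool_rot: [0.729, 0.684, -0.0, -0.001]
force: [-0.3, 0.1, 0.2]
finger_gap: 0.994
```

```bash
python3 -c "
from h import *
p=[.509,.083,-.07]
d=cam('wrist'); save(d,'w2',[(outline(d,p,P),(0,0,255)) for P in TRK],crop=(200,60,380,340))
cv2.imwrite('pics/w2raw.png',d['pixels'][:,:,::-1])
np.save('w2.npy',{k:d[k] for k in ['pixels','Rm','o','fx','fy','cx','cy']},allow_pickle=True)
print(manip.sense()['tcp_pos'],manip.sense()['qd'].round(3))
for q in list(TP)+['tip_box','gate_knob','dye_vial','beaker','petri_dish']:
  m=manip.mark_of(q,'wrist'); z=TP[q][2] if q in TP else (.04 if 'knob' in q else .0)
  print(q,[(np.round(a['point'],1),ray(d,a['point'],z).round(4)[:2],round(a['score'],2)) for a in m[:2]])
"
```

```text
[0.47781844 0.21198664 0.29452596] [ 0.014  0.004 -0.    -0.005 -0.002  0.001]
track [(array([280.2, 226.6]), array([0.5137, 0.0884]), 0.69), (array([321.9, 265.6]), array([0.5876, 0.0063]), 0.25)]
rail_near [(array([250.6, 272.1]), array([0.4552, 0.0034]), 0.9)]
rail_far [(array([306.3, 270.1]), array([0.558 , 0.0012]), 0.86)]
stop_face [(array([280.2, 324.8]), array([ 0.5043, -0.1011]), 0.6)]
gate_pivot [(array([320.8, 264.1]), array([0.5787, 0.0274]), 0.89)]
tip_box [(array([275.9, 155.9]), array([0.5116, 0.2145]), 0.91), (array([275.7, 323.8]), array([ 0.4966, -0.1161]), 0.35)]
gate_knob [(array([344.7, 230.6]), array([0.6158, 0.0911]), 0.94)]
dye_vial [(array([221.8, 277.7]), array([ 0.4002, -0.0073]), 0.7)]
beaker [(array([321.8,  26.1]), array([0.588 , 0.4023]), 0.65)]
petri_dish [(array([245.2,  27.3]), array([0.4746, 0.4079]), 0.71)]
```

View pics/w2.png

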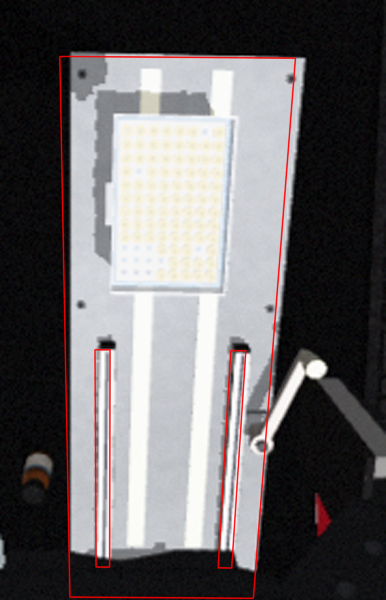

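```bash
cat >> h.py <<'E'
def edgefit(ds,p0,edges,iters=8,w=7,blur=1.0,free=3):
    """edges: list of (A,B,(sign)) in frame m; sign: +1 bright on the left normal... 0 any. per cam list"""
    p=np.array(p0,float)
    gs=[cv2.GaussianBlur(cv2.cvtColor(d["pixels"],cv2.COLOR_RGB2GRAY).astype(np.float32),(0,0),blur) for d in ds]
    for it in range(iters):
        obs=[];ww=max(2.5,w-it)
        for d,g,E in zip(ds,gs,edges):
            for ei,(A,B) in enumerate(E):
                P=np.linspace(A,B,40)[1:-1]; uv=proj(d,T2(p,P)); t=uv[-1]-uv[0]; t/=np.linalg.norm(t); n=np.array([-t[1],t[0]])
                o=np.arange(-ww,ww+.01,.25)
                S=uv[:,None]+o[None,:,None]*n
                v=cv2.remap(g,S[...,0].astype(np.float32),S[...,1].astype(np.float32),cv2.INTER_LINEAR)
                gr=np.abs(np.gradient(v,axis=1)); k=gr.argmax(1)
                for i in range(len(P)):
                    if gr[i,k[i]]>1.5: obs.append((d,P[i],n,uv[i]+o[k[i]]*n,ei))
        def f(p): return np.array([ (proj(d,T2(p,P))[0]-q)@n for d,P,n,q,_ in obs])
        r=least_squares(f,p,loss="soft_l1",f_scale=.5); p=r.x
    e=f(p); 
    print("p",p.round(4),"rms",np.sqrt(np.median(e**2)).round(2),"n",len(e)); return p
E
python3 - <<'E'
from h import *
w=np.load('w2.npy',allow_pickle=True).item()
L=lambda x0,y0,x1,y1,z:(np.array([x0,y0,z])/1000,np.array([x1,y1,z])/1000)
bedW=[L(-85,-150,-85,235,4),L(85,-160,85,-70,4),L(85,35,85,240,4),L(-60,240,85,240,4)]
bedT=[L(-85,-230,-85,235,4),L(85,-230,85,-100,4),L(85,60,85,235,4),L(-85,240,85,240,4),L(-85,-230,85,-230,4)]
p=edgefit([w],[.511,.083,-.06],[bedW])
t=cam("top");pt=edgefit([t],[.511,.083,-.06],[bedT])
s=cam("scene");ps=edgefit([s],[.511,.083,-.06],[bedT[:2]+bedT[4:]])
pa=edgefit([w,t,s],[.511,.083,-.06],[bedW,bedT,bedT[:2]+bedT[4:]])
save(w,"w3",[(outline(w,p,P),(0,0,255)) for P in TRK],crop=(200,60,380,340))
save(t,"t3",[(outline(t,pt,P),(0,0,255)) for P in TRK],crop=(170,140,370,290))
E
```

```text
p [ 0.5133  0.0839 -0.0852] rms 0.24 n 152
p [ 0.5116  0.0828 -0.0787] rms 0.26 n 112
p [ 0.5105  0.0822 -0.0795] rms 0.25 n 114
p [ 0.5129  0.0831 -0.086 ] rms 0.47 n 378
```

View pics/w3.png

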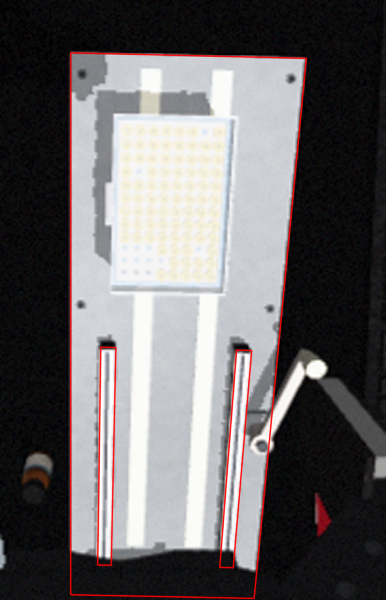

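View pics/t3.png

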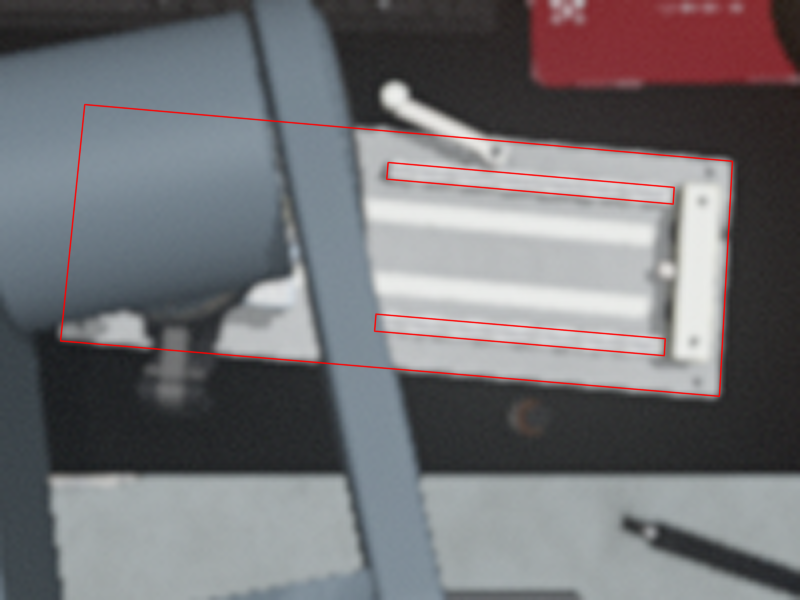

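```bash
python3 - <<'E'
from h import *
w=np.load('w2.npy',allow_pickle=True).item()
L=lambda x0,y0,x1,y1,z:(np.array([x0,y0,z])/1000,np.array([x1,y1,z])/1000)
B=[L(-39,22,-39,55,65),L(-39,-55,-39,-22,65),L(-35,60,38,60,65),L(42,-55,42,55,65),L(-35,-60,38,-60,65)]
pb=edgefit([w],[.514,.215,-.085],[B],w=4,blur=.6)
tr=np.array([.5133,.0839,-.0852])
def rel(pb,tr):
    d=pb[:2]-tr[:2]; c,s=np.cos(tr[2]),np.sin(tr[2]); return np.array([c*d[0]+s*d[1],-s*d[0]+c*d[1]])*1000, np.degrees(pb[2]-tr[2])
print(rel(pb,tr))
X=[rect(-39,42,-60,60,65),rect(-39,42,-60,60,46),rect(-38,40,-59,59,4)]
save(w,"w4",[(outline(w,pb,P),c) for P,c in zip(X,[(0,0,255),(0,255,0),(255,0,0)])],crop=(225,90,325,210))
E
```

```text
p [ 0.5114  0.2228 -0.0873] rms 0.74 n 189
(array([-13.72430107, 138.25708785]), np.float64(-0.11953631505580772))
```

View pics/w4.png

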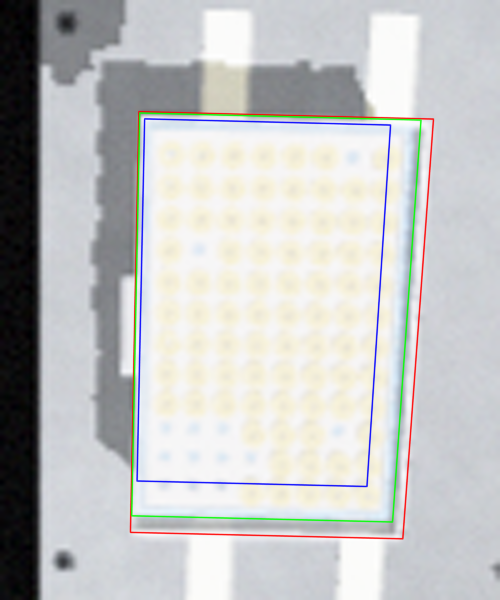

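```bash
python3 - <<'E'
from h import *
w=np.load('w2.npy',allow_pickle=True).item()
im=w["pixels"][90:210,225:325,::-1]
im=cv2.resize(im,None,fx=5,fy=5,interpolation=cv2.INTER_NEAREST)
im=(np.clip((im.astype(float)-120)/135,0,1)**1.5*255).astype(np.uint8)
cv2.imwrite("pics/w5.png",im)
E
```

```text
(no output)
```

View pics/w5.png

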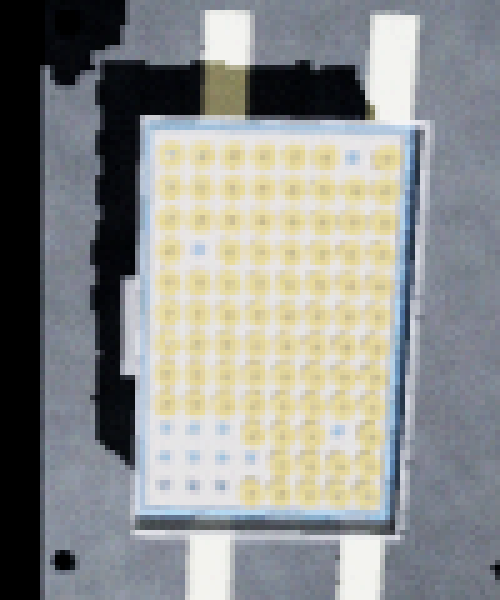

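```bash
cat >> h.py <<'E'
TR=np.array([.5128,.0836,-.083])
def go(xt,yt,z,yaw_deg,tilt=0,lead=1,tr=None,cmd=None):
    """track mm target, yaw of tool y relative to track x (deg), tilt deg leading along lead*tool x. from actual pose."""
    tr=TR if tr is None else tr
    P=T2(tr,[xt/1000,yt/1000,z])[0]; a=tr[2]+np.radians(yaw_deg)
    s=manip.sense(); q=R.from_quat(s["tool_rot"])
    y=np.array([np.cos(a),np.sin(a),0]); z0=np.array([0,0,-1.]); x0=np.cross(y,z0)
    t=np.radians(tilt)*lead; zz=np.cos(t)*z0+np.sin(t)*x0; x=np.cross(y,zz)
    rv=np.degrees((q.inv()*R.from_matrix(np.c_[x,y,zz])).as_rotvec())
    dt=q.as_matrix().T@(P-s["tcp_pos"])*100
    c,sn=np.cos(tr[2]),np.sin(tr[2]); d=s["tcp_pos"][:2]-tr[:2]
    print("t",round(s["t"],2),"tcp track mm",np.round([1000*(c*d[0]+sn*d[1]),1000*(-sn*d[0]+c*d[1]),1000*s["tcp_pos"][2]],1),"F",s["force"].round(1),"q6",s["q"][5].round(2))
    print(" shift",dt.round(2),"rot",rv.round(2))
E
python3 -c "
from h import *
go(-82,138,.18,-90)"
```

```text
t 4.03 tcp track mm [-44.2 124.2 295. ] F [0.5 0.3 0.2] q6 0.27
 shift [ 1.45 -3.76 11.5 ] rot [ 0.    0.   91.06]
```

Emit:
{"op": "move_arm", "data": {"translation": [[0, 0, 0], [0, 0, 0], [0, 0, 0], [0, 0, 0], [0, -1, 0]], "angular": [[0, 0, 7], [0, 0, 14], [0, 0, 21], [0, 0, 28], [0, 0, 35]], "hand": [6, 6, 6, 6, 6]}}

```text
t: 4.45
tcp_pos: [0.4708, 0.2114, 0.295]
tool_rot: [0.903, 0.43, 0.001, 0.0]
force: [-0.1, -0.1, -0.1]
finger_gap: 0.703
```

Emit:
{"op": "move_arm", "data": {"translation": [[0, 0, 0], [0, 0, 0], [0, 0, 0], [0, 0, 0], [0, 0, 0]], "angular": [[0, 0, 7], [0, 0, 14], [0, 0, 21], [0, 0, 28], [0, 0, 35]], "hand": [6, 6, 6, 6, 6]}}

```text
t: 4.87
tcp_pos: [0.4691, 0.2115, 0.295]
tool_rot: [0.99, 0.139, 0.0, -0.0]
force: [-0.5, -0.1, -0.6]
finger_gap: 0.706
```

```bash
python3 -c "
from h import *
go(-82,138,.12,-90)"
```

```text
t 4.87 tcp track mm [-54.1 123.9 295. ] F [-0.5 -0.1 -0.6] q6 1.5
 shift [-2.11 -2.31 17.5 ] rot [-0.00e+00 -1.00e-02  2.07e+01]
```

Emit:
{"op": "move_arm", "data": {"translation": [[-0.5, -0.5, 0], [-1.2, -1.2, 3], [-2.1, -2.3, 7], [-2.1, -2.3, 11], [-2.1, -2.3, 13]], "angular": [[0, 0, 7], [0, 0, 14], [0, 0, 19], [0, 0, 19], [0, 0, 19]], "hand": [6, 6, 6, 6, 6]}}

```text
t: 5.28
tcp_pos: [0.4392, 0.2273, 0.1616]
tool_rot: [1.0, -0.023, -0.003, 0.001]
force: [-0.2, -0.3, 0.3]
finger_gap: 0.702
```

Emit:
{"op": "move_arm", "data": {"translation": [[0, 0, 0], [0, 0, 0]], "angular": [[0, 0, 0], [0, 0, 0]], "hand": [6, 6]}}

```text
t: 5.45
tcp_pos: [0.4423, 0.2276, 0.1645]
tool_rot: [1.0, -0.024, -0.001, 0.0]
force: [0.9, -0.1, 0.8]
finger_gap: 0.702
```

```bash
python3 -c "
from h import *
go(-82,138,.12,-90)
go(-82,138,.02,-90,8)
d=cam('wrist'); save(d,'w6',[(outline(d,TR,P),(0,0,255)) for P in TRK])
np.save('w6.npy',{k:d[k] for k in ['pixels','Rm','o','fx','fy','cx','cy']},allow_pickle=True)
"
```

```text
t 5.45 tcp track mm [-82.2 137.7 164.5] F [ 0.9 -0.1  0.8] q6 1.87
 shift [ 0.03 -0.03  4.45] rot [0.04 0.11 2.04]
t 5.45 tcp track mm [-82.2 137.7 164.5] F [ 0.9 -0.1  0.8] q6 1.87
 shift [ 0.05 -0.04 14.45] rot [-0.11  8.11  2.04]
```

View pics/w6.png

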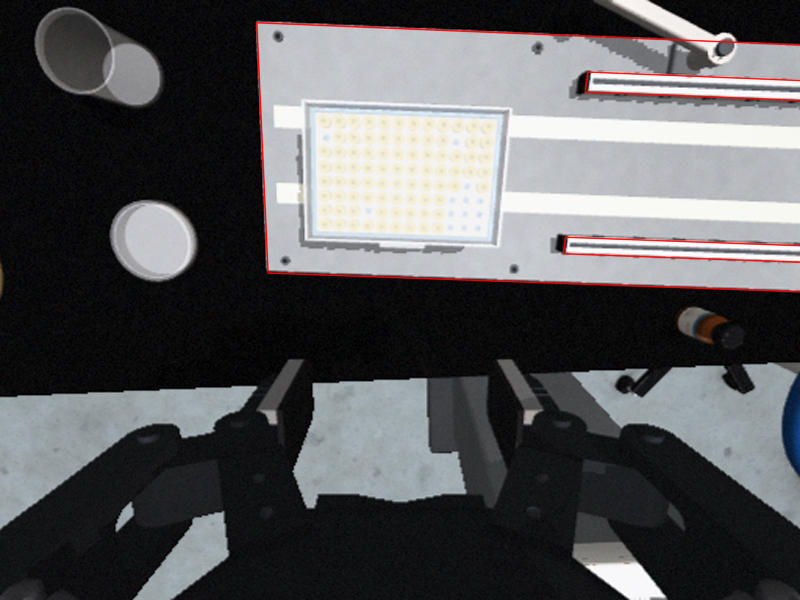

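```bash
cat >> h.py <<'E'
L=lambda x0,y0,x1,y1,z:(np.array([x0,y0,z])/1000,np.array([x1,y1,z])/1000)
BOX=[L(-39,22,-39,55,65),L(-39,-55,-39,-22,65),L(-35,60,38,60,65),L(42,-55,42,55,65),L(-35,-60,38,-60,65)]
def rel(pb,tr):
    d=pb[:2]-tr[:2]; c,s=np.cos(tr[2]),np.sin(tr[2])
    r=[1000*(c*d[0]+s*d[1]),1000*(-s*d[0]+c*d[1]),np.degrees(pb[2]-tr[2])]; print("box rel",np.round(r,2)); return r
E
python3 - <<'E'
from h import *
w=np.load('w6.npy',allow_pickle=True).item()
tr=edgefit([w],TR,[[L(-85,-30,-85,235,4),L(85,10,85,240,4),L(-80,240,80,240,4),L(48,-80,48,20,18),L(-48,-60,-48,20,18),L(60,-80,60,20,18),L(-60,-60,-60,20,18)]],w=4,blur=.6)
pb=edgefit([w],T2(tr,[-.014,.138,0])[0][:2].tolist()+[tr[2]],[BOX],w=4,blur=.6)
rel(pb,tr)
save(w,"w7",[(outline(w,pb,P),c) for P,c in zip([rect(-39,42,-60,60,65),rect(-38,40,-59,59,4)],[(0,0,255),(255,0,0)])]+[(outline(w,tr,P),(0,255,0)) for P in TRK],crop=(170,20,350,180))
E
```

```text
p [ 0.5132  0.084  -0.0852] rms 0.26 n 266
p [ 0.5118  0.2229 -0.0809] rms 0.87 n 190
box rel [-13.29 138.23   0.25]
```

View pics/w7.png

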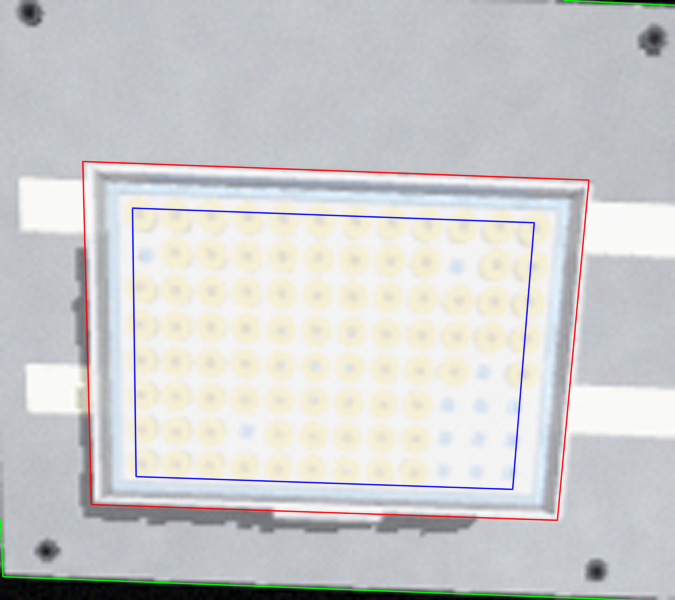

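```bash
sed -i 's/^TR=.*/TR=np.array([.5132,.0840,-.0852])/' h.py; python3 -c "
from h import *
go(-82,138,.02,-90,8)"
```

```text
t 5.5 tcp track mm [-81.6 137.5 165.8] F [ 0.8  0.3 -0.3] q6 1.87
 shift [-0.06 -0.04 14.58] rot [-0.18  7.91  2.16]
```

Emit:
{"op": "move_arm", "data": {"translation": [[0, 0, 3], [0, 0, 7], [0, 0, 11], [0, 0, 14.4], [0, 0, 14.4]], "angular": [[0, 3, 1], [0, 6, 2], [0, 8, 2.1], [0, 8, 2.1], [0, 8, 2.1]], "hand": [6, 6, 6, 6, 6]}}

```text
t: 5.92
tcp_pos: [0.4398, 0.2269, 0.0163]
tool_rot: [0.997, -0.042, 0.065, 0.003]
force: [-0.4, -0.0, 1.4]
finger_gap: 0.703
```

```bash
python3 -c "
from h import *
go(-50,138,.02,-90,8)
d=cam('wrist'); save(d,'w8',[(outline(d,TR,P),(0,0,255)) for P in TRK])
"
```

```text
t 5.92 tcp track mm [-85.3 136.1  16.3] F [-0.4 -0.   1.4] q6 2.06
 shift [ 3.55 -0.19  0.09] rot [0.06 0.54 0.09]
```

View pics/w8.png

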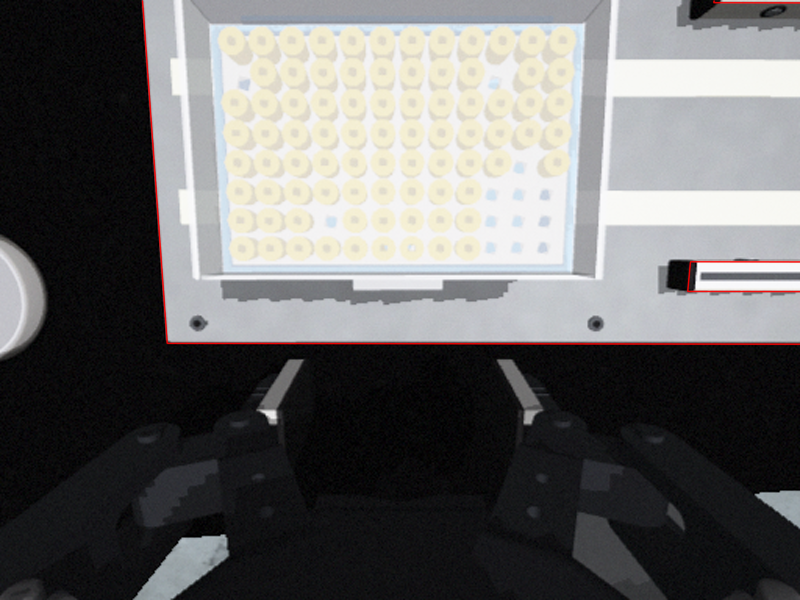

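Emit:
{"op": "move_arm", "data": {"translation": [[0, 0, 0], [0, 0, 0], [0, 0, 0]], "angular": [[0, 0, 0], [0, 0, 0], [0, 0, 0]], "hand": [6, 6, 6]}}

```text
t: 6.22
tcp_pos: [0.4454, 0.2285, 0.0242]
tool_rot: [0.996, -0.042, 0.073, 0.001]
force: [0.7, -0.1, 0.0]
finger_gap: 0.705
```

```bash
python3 -c "
from h import *
go(-50,138,.02,-90,8)"
```

```text
t 6.22 tcp track mm [-79.8 138.2  24.2] F [ 0.7 -0.1  0. ] q6 2.06
 shift [2.89 0.03 0.85] rot [-0.3  -0.39  0.03]
```

Emit:
{"op": "move_arm", "data": {"translation": [[0.4, 0, 0.1], [0.8, 0, 0.3], [1.1, 0, 0.4], [1.3, 0, 0.5], [1.4, 0, 0.6]], "angular": [[0, 0, 0], [0, 0, 0], [0, 0, 0], [0, 0, 0], [0, 0, 0]], "hand": [6, 6, 6, 6, 6]}}

```text
t: 6.63
tcp_pos: [0.458, 0.2266, 0.0173]
tool_rot: [0.997, -0.042, 0.07, 0.001]
force: [-0.1, -0.6, -0.2]
finger_gap: 0.703
```

Emit:
{"op": "move_arm", "data": {"translation": [[0.15, 0, 0], [0.3, 0, 0.05], [0.45, 0, 0.1], [0.6, 0, 0.1], [0.75, 0, 0.15]], "angular": [[0, 0, 0], [0, 0, 0], [0, 0, 0], [0, 0, 0], [0, 0, 0]], "hand": [6, 6, 6, 6, 6]}}

```text
t: 7.05
tcp_pos: [0.4648, 0.2259, 0.0165]
tool_rot: [0.997, -0.042, 0.07, 0.002]
force: [0.0, -0.2, 0.6]
finger_gap: 0.703
```

```bash
python3 -c "
from h import *
go(-50,138,.02,-90,8)
d=cam('wrist'); save(d,'w9',[(outline(d,TR,P),(0,0,255)) for P in TRK])
"
```

```text
t 7.05 tcp track mm [-60.3 137.3  16.5] F [ 0.  -0.2  0.6] q6 2.02
 shift [ 1.07 -0.07 -0.21] rot [-0.15  0.01  0.07]
```

View pics/w9.png

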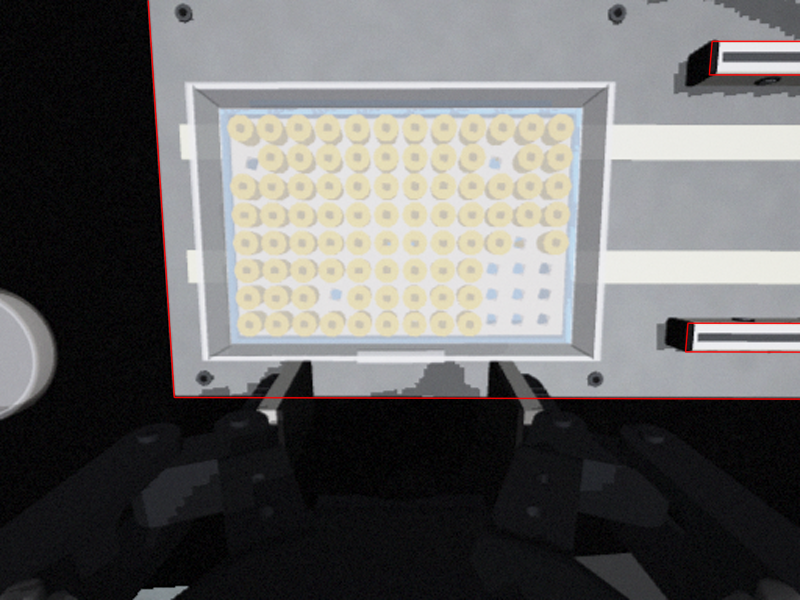

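Emit:
{"op": "move_arm", "data": {"translation": [[0.2, 0, 0], [0.4, 0, 0], [0.6, 0, 0], [0.8, 0, 0], [1.0, 0, 0]], "angular": [[0, 0, 0], [0, 0, 0], [0, 0, 0], [0, 0, 0], [0, 0, 0]], "hand": [6, 6, 6, 6, 6]}}

```text
t: 7.52
tcp_pos: [0.4744, 0.225, 0.0179]
tool_rot: [0.997, -0.042, 0.069, 0.002]
force: [-1.5, 0.7, -0.5]
finger_gap: 0.698
```

Emit:
{"op": "move_arm", "data": {"translation": [[0, 0, 0], [0, 0, 0], [0, 0, 0]], "angular": [[0, 0, 0], [0, 0, 0], [0, 0, 0]], "hand": [6, 6, 6]}}

```text
t: 7.77
tcp_pos: [0.4746, 0.2251, 0.0179]
tool_rot: [0.997, -0.042, 0.07, 0.002]
force: [-0.7, 0.2, -0.8]
finger_gap: 0.703
```

```bash
python3 - <<'E'
from h import *
go(-50,138,.02,-90,8)
d=cam('wrist')
tr=edgefit([d],TR,[[L(-85,-10,-85,40,4),L(-80,240,80,240,4),L(48,-40,48,20,18),L(-48,-40,-48,20,18)]],w=4,blur=.6)
for T in (TR,tr):
    pb=edgefit([d],T2(T,[-.004,.138,0])[0][:2].tolist()+[tr[2]],[BOX[2:4]+BOX[4:]],w=4,blur=.6)
    rel(pb,T)
save(d,'w10',[(outline(d,tr,P),(0,0,255)) for P in TRK]+[(outline(d,pb,rect(-39,42,-60,60,65)),(0,255,0))])
E
```

```text
t 7.77 tcp track mm [-50.5 137.3  17.9] F [-0.7  0.2 -0.8] q6 2.01
 shift [ 0.08 -0.07 -0.2 ] rot [-0.15  0.01  0.07]
p [ 0.5134  0.0839 -0.0864] rms 0.25 n 131
p [ 0.5192  0.2225 -0.0887] rms 0.52 n 105
box rel [ -5.79 138.49  -0.2 ]
p [ 0.5192  0.2225 -0.0892] rms 0.5 n 105
box rel [ -6.17 138.63  -0.16]
```

View pics/w10.png

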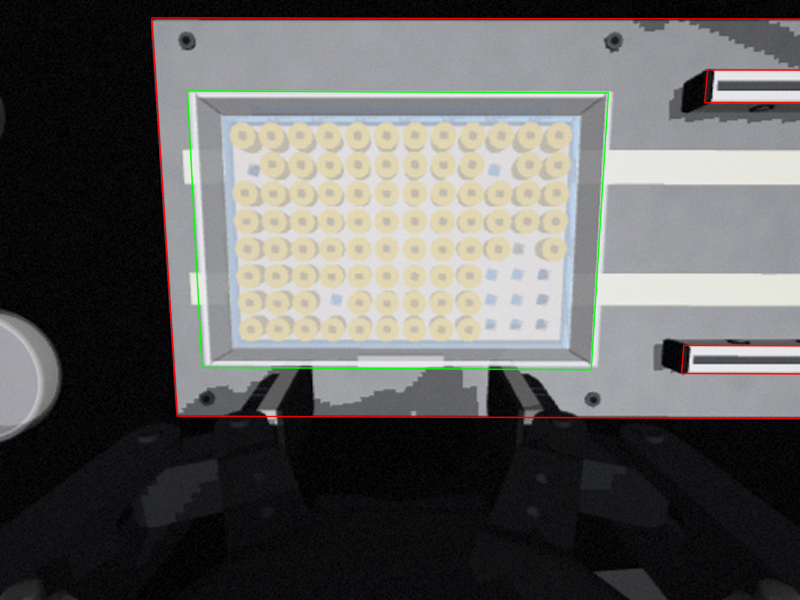

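Emit:
{"op": "move_arm", "data": {"translation": [[0.1, 0, 0], [0.25, 0, 0], [0.4, 0, 0], [0.5, 0, 0], [0.5, 0, 0]], "angular": [[0, 0, 0], [0, 0, 0], [0, 0, 0], [0, 0, 0], [0, 0, 0]], "hand": [6, 6, 6, 6, 6]}}

```text
t: 8.23
tcp_pos: [0.48, 0.2247, 0.0187]
tool_rot: [0.997, -0.042, 0.07, 0.002]
force: [-0.9, 0.1, 0.2]
finger_gap: 0.704
```

Emit:
{"op": "move_arm", "data": {"translation": [[0, 0, 0], [0, 0, 0]], "angular": [[0, 0, 0], [0, 0, 0]], "hand": [6, 6]}}

```text
t: 8.4
tcp_pos: [0.4796, 0.2247, 0.0186]
tool_rot: [0.997, -0.042, 0.07, 0.002]
force: [-0.8, 1.3, -1.0]
finger_gap: 0.701
```

```bash
cat >> h.py <<'E'
def chk(name,b0,z=True):
    d=cam('wrist')
    tr=edgefit([d],TR,[[L(-85,-10,-85,40,4),L(-80,240,80,240,4),L(48,-40,48,20,18),L(-48,-40,-48,20,18)]],w=4,blur=.6)
    pb=edgefit([d],T2(tr,[b0[0]/1000,b0[1]/1000,0])[0][:2].tolist()+[tr[2]],[BOX[2:]],w=4,blur=.6)
    rel(pb,tr)
    save(d,name,[(outline(d,tr,P),(0,0,255)) for P in TRK]+[(outline(d,pb,rect(-39,42,-60,60,65)),(0,255,0))])
E
python3 - <<'E'
from h import *
go(-50,138,.02,-90,8)
chk('w11',(-2,138))
E
```

```text
t 8.4 tcp track mm [-45.5 137.3  18.6] F [-0.8  1.3 -1. ] q6 2.0
 shift [-0.43 -0.07 -0.2 ] rot [-0.16  0.    0.07]
p [ 0.5135  0.0839 -0.0885] rms 0.26 n 132
p [ 0.5225  0.2223 -0.0833] rms 0.5 n 104
box rel [ -3.27 138.71   0.3 ]
```

View pics/w11.png

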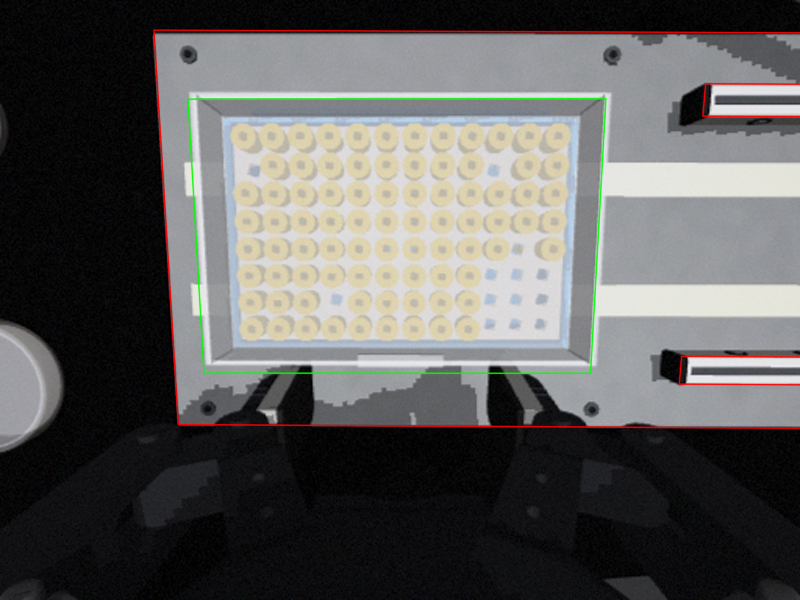

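Emit:
{"op": "move_arm", "data": {"translation": [[-0.4, 0, 0], [-1, 0, 0], [-2, 0, 0], [-3, 0, -3], [-3, 0, -6]], "angular": [[0, 0, 0], [0, 0, 0], [0, 0, 0], [0, 0, 0], [0, 0, 0]], "hand": [6, 6, 6, 6, 6]}}

```text
t: 8.87
tcp_pos: [0.4358, 0.2267, 0.0716]
tool_rot: [0.997, -0.041, 0.064, 0.003]
force: [-0.2, -0.1, -0.3]
finger_gap: 0.704
```

Emit:
{"op": "move_arm", "data": {"translation": [[0, 0, -4], [0, 0, -8], [0, 0, -12], [0, 0, -13], [0, 0, -13]], "angular": [[0, -4, 0], [0, -8, 0], [0, -8, 0], [0, -8, 0], [0, -8, 0]], "hand": [6, 6, 6, 6, 6]}}

```text
t: 9.28
tcp_pos: [0.4251, 0.2297, 0.2064]
tool_rot: [0.999, -0.042, 0.004, -0.002]
force: [-0.5, -0.5, -0.8]
finger_gap: 0.699
```

Emit:
{"op": "move_arm", "data": {"translation": [[0, 0, 0], [0, 0, 0], [0, 0, 0]], "angular": [[0, 0, 0], [0, 0, 0], [0, 0, 0]], "hand": [6, 6, 6]}}

```text
t: 9.53
tcp_pos: [0.4219, 0.2285, 0.2008]
tool_rot: [0.999, -0.042, -0.002, -0.001]
force: [0.1, 0.4, -1.7]
finger_gap: 0.703
```

```bash
python3 - <<'E'
from h import *
go(-1,225,.16,0,0)
d=cam('wrist')
tr=edgefit([d],TR,[[L(-85,-30,-85,235,4),L(85,10,85,240,4),L(-80,240,80,240,4),L(48,-80,48,20,18),L(-48,-60,-48,20,18),L(60,-80,60,20,18),L(-60,-60,-60,20,18)]],w=4,blur=.6)
pb=edgefit([d],T2(tr,[-.001,.138,0])[0][:2].tolist()+[tr[2]],[BOX],w=4,blur=.6)
rel(pb,tr)
save(d,'w12',[(outline(d,tr,P),(0,0,255)) for P in TRK]+[(outline(d,pb,rect(-39,42,-60,60,65)),(0,255,0))],crop=(140,0,460,240))
E
```

```text
t 9.53 tcp track mm [-103.3  136.2  200.8] F [ 0.1  0.4 -1.7] q6 1.91
 shift [10.26 -8.86  4.05] rot [ -0.22   0.13 -89.91]
p [ 0.5133  0.0841 -0.0842] rms 0.24 n 266
p [ 0.5244  0.2219 -0.0822] rms 0.71 n 190
box rel [-5.4000e-01  1.3825e+02  1.2000e-01]
```

View pics/w12.png

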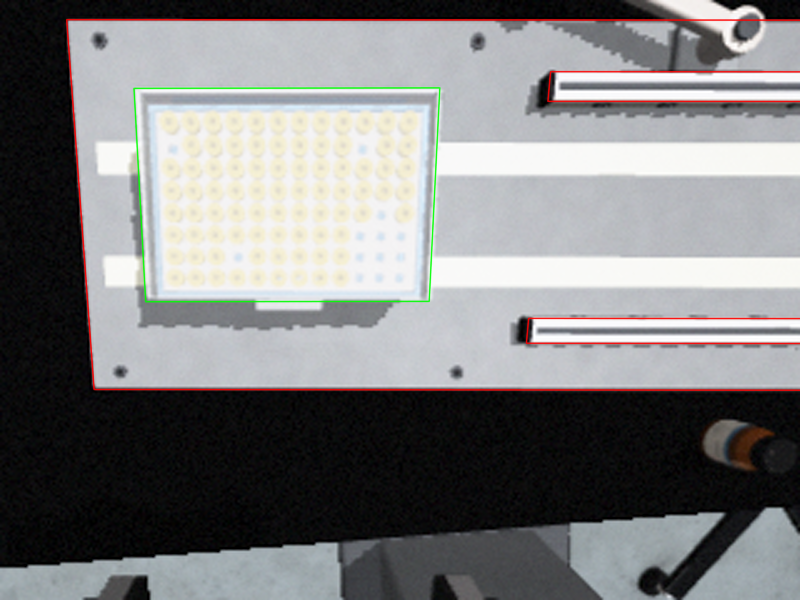

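Emit:
{"op": "move_arm", "data": {"translation": [[1, -2, 0], [3, -4, 0], [5, -6, 0], [7, -8, 0], [9, -8.8, 0]], "angular": [[0, 0, -7], [0, 0, -14], [0, 0, -21], [0, 0, -28], [0, 0, -35]], "hand": [5, 5, 5, 5, 5]}}

```text
t: 10.0
tcp_pos: [0.5209, 0.3111, 0.2009]
tool_rot: [0.964, 0.264, -0.001, -0.002]
force: [-0.0, -0.1, -0.4]
finger_gap: 0.587
```

Emit:
{"op": "move_arm", "data": {"translation": [[0, 0, 0], [0, 0, 0], [0, 0, 0], [0, 0, 0], [0, 0, 0]], "angular": [[0, 0, -7], [0, 0, -14], [0, 0, -21], [0, 0, -28], [0, 0, -35]], "hand": [5, 5, 5, 5, 5]}}

```text
t: 10.42
tcp_pos: [0.5198, 0.3087, 0.2006]
tool_rot: [0.841, 0.541, -0.001, -0.001]
force: [-0.4, -0.3, 0.6]
finger_gap: 0.583
```

Emit:
{"op": "move_arm", "data": {"translation": [[0, 0, 0], [0, 0, 0], [0, 0, 0], [0, 0, 0], [0, 0, 0]], "angular": [[0, 0, -7], [0, 0, -14], [0, 0, -19.9], [0, 0, -19.9], [0, 0, -19.9]], "hand": [5, 5, 5, 5, 5]}}

```text
t: 10.83
tcp_pos: [0.52, 0.3088, 0.2013]
tool_rot: [0.738, 0.675, -0.0, -0.001]
force: [0.1, 1.0, -0.3]
finger_gap: 0.586
```

```bash
python3 - <<'E'
from h import *
go(-1,226,.12,0,8,-1)
E
```

```text
t 10.83 tcp track mm [-12.4 224.6 201.3] F [ 0.1  1.  -0.3] q6 0.44
 shift [0.14 1.16 8.13] rot [-0.16 -8.08 -0.16]
```

Emit:
{"op": "move_arm", "data": {"translation": [[0.1, 0.6, 3], [0.1, 1.2, 6], [0.1, 1.2, 9], [0.1, 1.2, 11], [0.1, 1.2, 12]], "angular": [[0, -4, 0], [0, -8, 0], [0, -8, 0], [0, -8, 0], [0, -8, 0]], "hand": [5, 5, 5, 5, 5]}}

```text
t: 11.25
tcp_pos: [0.5302, 0.3087, 0.0787]
tool_rot: [0.735, 0.674, -0.054, 0.045]
force: [-0.8, -1.1, -0.2]
finger_gap: 0.585
```

Emit:
{"op": "move_arm", "data": {"translation": [[0, 0, 0], [0, 0, 0], [0, 0, 0]], "angular": [[0, 0, 0], [0, 0, 0], [0, 0, 0]], "hand": [5, 5, 5]}}

```text
t: 11.5
tcp_pos: [0.5338, 0.3097, 0.0842]
tool_rot: [0.735, 0.674, -0.049, 0.047]
force: [1.0, -0.4, 0.3]
finger_gap: 0.584
```

```bash
python3 - <<'E'
from h import *
go(-1,222,.03,0,8,-1)
E
```

```text
t 11.5 tcp track mm [  1.3 226.6  84.2] F [ 1.  -0.4  0.3] q6 0.57
 shift [ 0.28 -0.25  5.44] rot [ 0.13 -0.22 -0.08]
```

Emit:
{"op": "move_arm", "data": {"translation": [[0.1, -0.1, 1.5], [0.2, -0.2, 3], [0.2, -0.2, 4.4], [0.3, -0.2, 5.2], [0.3, -0.2, 5.4]], "angular": [[0, 0, 0], [0, 0, 0], [0, 0, 0], [0, 0, 0], [0, 0, 0]], "hand": [5, 5, 5, 5, 5]}}

```text
t: 11.92
tcp_pos: [0.5304, 0.305, 0.0291]
tool_rot: [0.735, 0.674, -0.05, 0.046]
force: [-0.6, -0.8, -0.5]
finger_gap: 0.585
```

Emit:
{"op": "move_arm", "data": {"translation": [[0, 0, 0], [0, 0, 0], [0, 0, 0]], "angular": [[0, 0, 0], [0, 0, 0], [0, 0, 0]], "hand": [5, 5, 5]}}

```text
t: 12.17
tcp_pos: [0.5313, 0.3056, 0.0301]
tool_rot: [0.735, 0.675, -0.049, 0.047]
force: [-0.1, -0.5, 0.1]
finger_gap: 0.585
```

```bash
python3 - <<'E'
from h import *
go(-1,205,.03,0,8,-1)
go(-1,145,.03,0,8,-1)
d=cam('wrist'); save(d,'w13',[(outline(d,TR,P),(0,0,255)) for P in TRK])
d=cam('scene'); save(d,'s13',[(outline(d,TR,P),(0,0,255)) for P in TRK],crop=(180,130,420,320))
E
```

```text
t 12.17 tcp track mm [ -0.9 222.3  30.1] F [-0.1 -0.5  0.1] q6 0.59
 shift [-1.71 -0.01  0.25] rot [ 0.12 -0.21 -0.03]
t 12.17 tcp track mm [ -0.9 222.3  30.1] F [-0.1 -0.5  0.1] q6 0.59
 shift [-7.66 -0.01  1.06] rot [ 0.12 -0.21 -0.03]
```

View pics/w13.png

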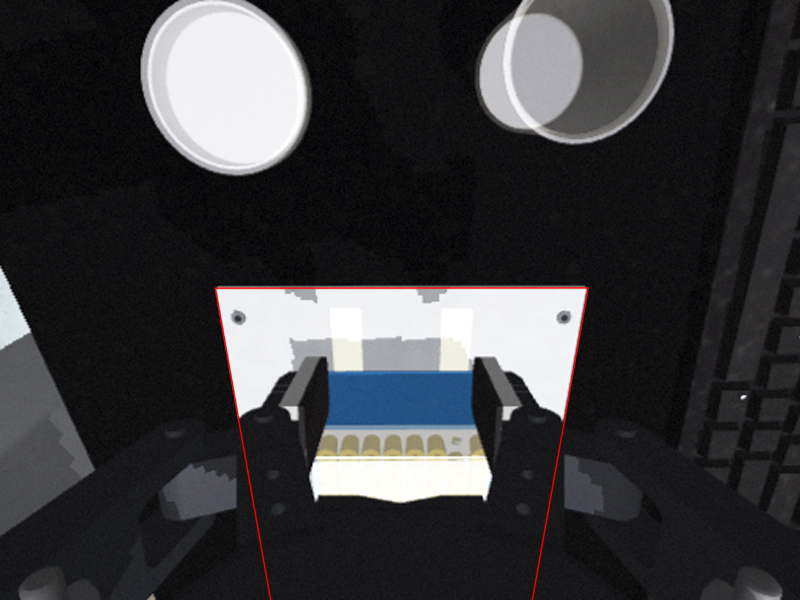

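View pics/s13.png

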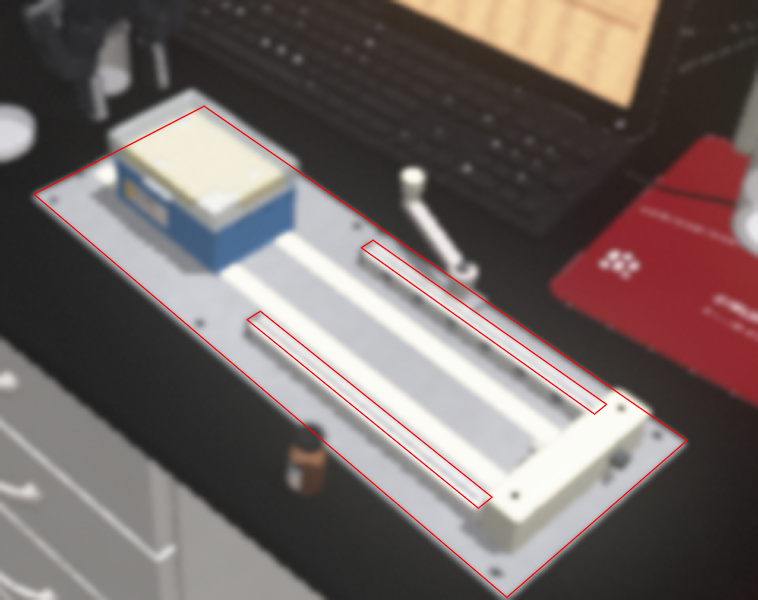

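Emit:
{"op": "move_arm", "data": {"translation": [[-0.4, 0, 0.05], [-0.8, 0, 0.1], [-1.2, 0, 0.17], [-1.6, 0, 0.23], [-2.0, 0, 0.28]], "angular": [[0, 0, 0], [0, 0, 0], [0, 0, 0], [0, 0, 0], [0, 0, 0]], "hand": [5, 5, 5, 5, 5]}}

```text
t: 12.68
tcp_pos: [0.5286, 0.2847, 0.0289]
tool_rot: [0.735, 0.675, -0.05, 0.046]
force: [0.7, 0.6, -0.4]
finger_gap: 0.583
```

Emit:
{"op": "move_arm", "data": {"translation": [[-0.5, 0, 0.07], [-1.0, 0, 0.14], [-1.5, 0, 0.21], [-2.0, 0, 0.28], [-2.5, 0, 0.35]], "angular": [[0, 0, 0], [0, 0, 0], [0, 0, 0], [0, 0, 0], [0, 0, 0]], "hand": [5, 5, 5, 5, 5]}}

```text
t: 13.1
tcp_pos: [0.5264, 0.2594, 0.0289]
tool_rot: [0.735, 0.675, -0.05, 0.046]
force: [-0.4, 1.3, -0.6]
finger_gap: 0.587
```

```bash
python3 - <<'E'
from h import *
go(-1,145,.03,0,8,-1)
d=cam('wrist'); save(d,'w14',[(outline(d,TR,P),(0,0,255)) for P in TRK])
d=cam('scene'); save(d,'s14',[(outline(d,TR,P),(0,0,255)) for P in TRK],crop=(180,130,420,320))
E
```

```text
t 13.1 tcp track mm [ -1.8 175.9  28.9] F [-0.4  1.3 -0.6] q6 0.53
 shift [-3.08  0.08  0.31] rot [-0.   -0.15 -0.02]
```

View pics/w14.png

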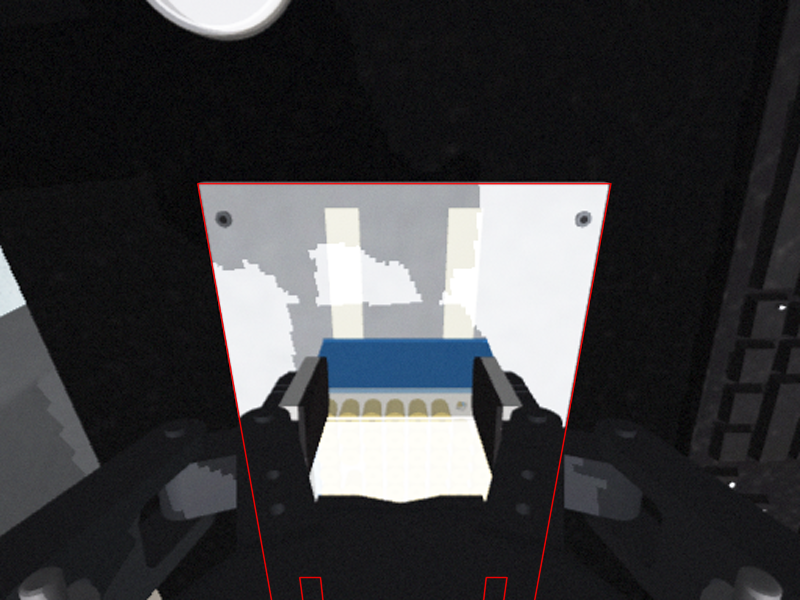

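View pics/s14.png

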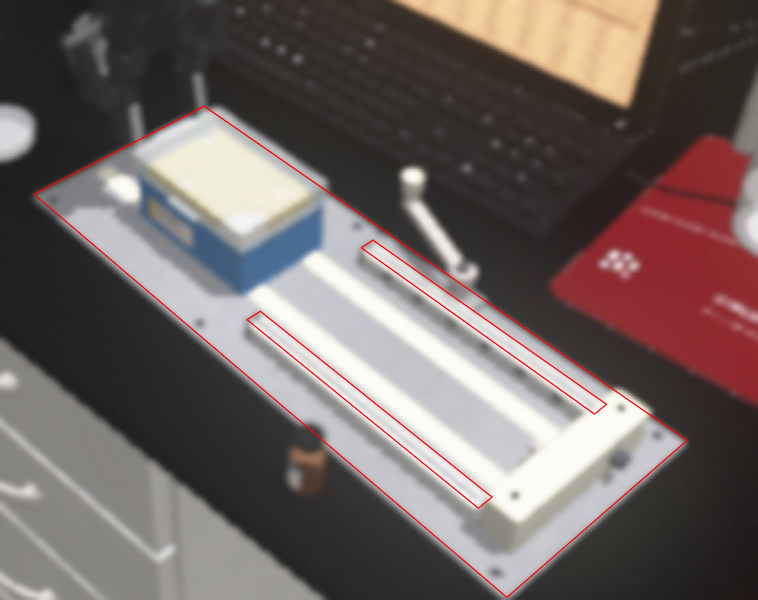

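```bash
cat >> h.py <<'E'
def back(name):
    d=cam('wrist'); im=cv2.cvtColor(d["pixels"],cv2.COLOR_RGB2HSV)
    m=((im[...,0]>95)&(im[...,0]<120)&(im[...,1]>130)&(im[...,2]>50)).astype(np.uint8)
    n,lab,st,_=cv2.connectedComponentsWithStats(m); k=1+st[1:,4].argmax(); m=lab==k
    x,y,w,h=st[k][:4]
    cols=np.arange(x+3,x+w-3); top=np.array([np.argmax(m[:,c]) for c in cols])-.5
    a,b=np.polyfit(cols,top,1)
    # ends: subpixel in the row a few px under the edge, extrapolated
    r0=int(np.median(top))+3
    rr=[ (np.where(m[r])[0].min()-.5,np.where(m[r])[0].max()+.5) for r in range(r0,r0+4)]
    l,r=np.array(rr)[0]
    out=[]
    for u in (l,r):
        P=ray(d,(u,a*u+b),.004); q=P[:2]-TR[:2]; c,s=np.cos(TR[2]),np.sin(TR[2]); out.append([1000*(c*q[0]+s*q[1]),1000*(-s*q[0]+c*q[1])])
    o=np.array(out); print("rear corners near/far",o.round(1).tolist(),"px l,r",l,r,"yaw deg",np.degrees(np.arctan2(o[1,1]-o[0,1],o[1,0]-o[0,0])).round(2),"x",(o.mean(0)[0]-1).round(1),"y",(o.mean(0)[1]-59).round(1))
    save(d,name,[(outline(d,TR,P),(0,0,255)) for P in TRK])
E
python3 - <<'E'
from h import *
back('w15')
go(-1,125,.03,0,8,-1)
E
```

```text
rear corners near/far [[-38.4, 166.2], [40.6, 166.2]] px l,r 206.5 312.5 yaw deg -0.01 x 0.1 y 107.2
t 13.25 tcp track mm [ -1.9 175.6  28.8] F [ 0.3  0.5 -0.1] q6 0.53
 shift [-5.03  0.1   0.58] rot [-0.04 -0.11 -0.04]
```

Emit:
{"op": "move_arm", "data": {"translation": [[-0.5, 0, 0.06], [-1.1, 0, 0.14], [-1.7, 0, 0.23], [-2.3, 0.05, 0.31], [-2.9, 0.05, 0.39]], "angular": [[0, 0, 0], [0, 0, 0], [0, 0, 0], [0, 0, 0], [0, 0, 0]], "hand": [5, 5, 5, 5, 5]}}

```text
t: 13.67
tcp_pos: [0.5244, 0.23, 0.0289]
tool_rot: [0.735, 0.675, -0.05, 0.046]
force: [0.1, 0.8, -1.0]
finger_gap: 0.583
```

Emit:
{"op": "move_arm", "data": {"translation": [[-0.6, 0, 0.08], [-1.2, 0, 0.16], [-1.8, 0.05, 0.25], [-2.4, 0.05, 0.33], [-3.0, 0.05, 0.41]], "angular": [[0, 0, 0], [0, 0, 0], [0, 0, 0], [0, 0, 0], [0, 0, 0]], "hand": [5, 5, 5, 5, 5]}}

```text
t: 14.08
tcp_pos: [0.5223, 0.1998, 0.029]
tool_rot: [0.735, 0.675, -0.05, 0.046]
force: [0.3, 0.6, -0.6]
finger_gap: 0.586
```

```bash
python3 - <<'E'
from h import *
back('w16')
go(-1,65,.03,0,8,-1)
d=cam('scene'); save(d,'s16',[(outline(d,TR,P),(0,0,255)) for P in TRK],crop=(180,130,420,320))
E
```

```text
rear corners near/far [[-37.1, 108.0], [41.1, 107.9]] px l,r 206.5 311.5 yaw deg -0.03 x 1.0 y 48.9
t 14.13 tcp track mm [ -1.1 114.9  28.9] F [-0.7 -0.7 -0.5] q6 0.46
 shift [-4.96  0.02  0.58] rot [-0.07 -0.08 -0.03]
```

View pics/w16.png

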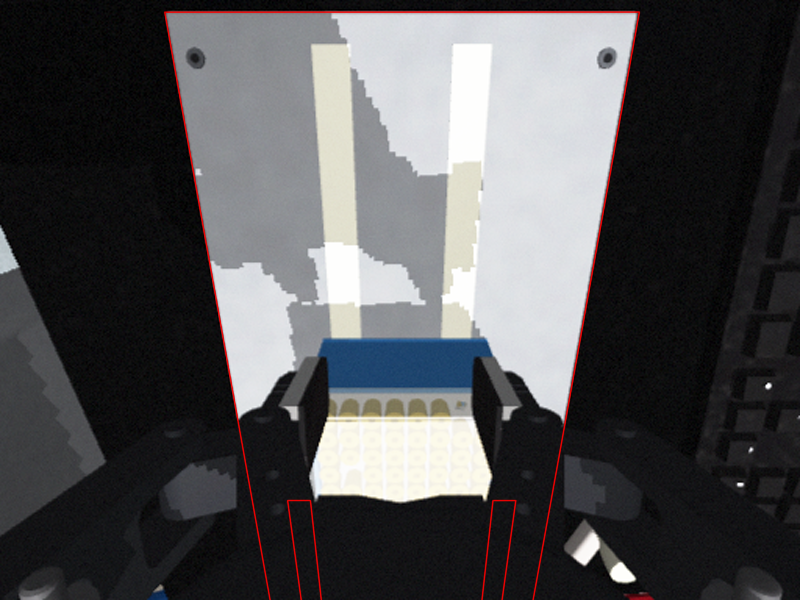

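View pics/s16.png

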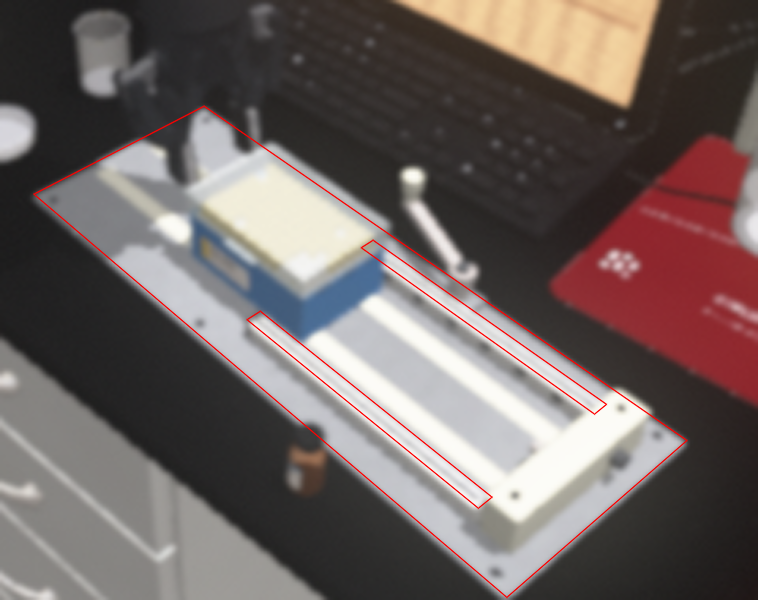

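Emit:
{"op": "move_arm", "data": {"translation": [[-0.5, 0, 0.07], [-1.1, 0, 0.15], [-1.7, -0.05, 0.23], [-2.3, -0.05, 0.31], [-2.9, -0.05, 0.39]], "angular": [[0, 0, 0], [0, 0, 0], [0, 0, 0], [0, 0, 0], [0, 0, 0]], "hand": [5, 5, 5, 5, 5]}}

```text
t: 14.6
tcp_pos: [0.5191, 0.1707, 0.029]
tool_rot: [0.735, 0.675, -0.051, 0.046]
force: [-0.0, 1.1, -1.0]
finger_gap: 0.584
```

Emit:
{"op": "move_arm", "data": {"translation": [[-0.6, 0, 0.08], [-1.2, 0, 0.16], [-1.8, 0, 0.25], [-2.4, 0, 0.33], [-3.0, 0, 0.41]], "angular": [[0, 0, 0], [0, 0, 0], [0, 0, 0], [0, 0, 0], [0, 0, 0]], "hand": [5, 5, 5, 5, 5]}}

```text
t: 15.02
tcp_pos: [0.5167, 0.1405, 0.0291]
tool_rot: [0.735, 0.675, -0.05, 0.046]
force: [0.2, 1.1, 0.2]
finger_gap: 0.589
```

```bash
python3 - <<'E'
from h import *
back('w17')
go(-2,5,.03,0,8,-1)
d=cam('scene'); save(d,'s17',[(outline(d,TR,P),(0,0,255)) for P in TRK],crop=(180,130,420,320))
E
```

```text
rear corners near/far [[-37.7, 48.4], [40.6, 48.3]] px l,r 206.5 311.5 yaw deg -0.07 x 0.4 y -10.7
t 15.07 tcp track mm [-1.6 55.5 29.1] F [-0.6  0.3  0.5] q6 0.38
 shift [-5.02 -0.04  0.61] rot [-0.06 -0.09 -0.04]
```

View pics/s17.png

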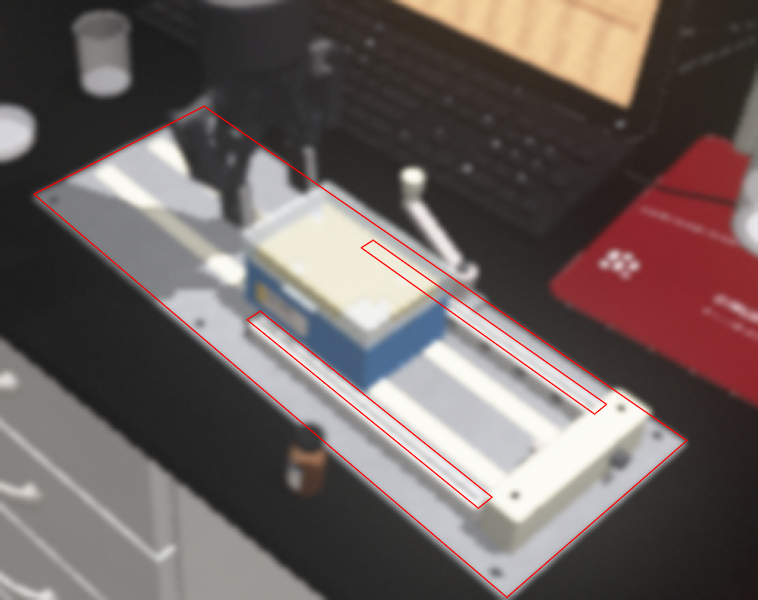

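View pics/w17.png

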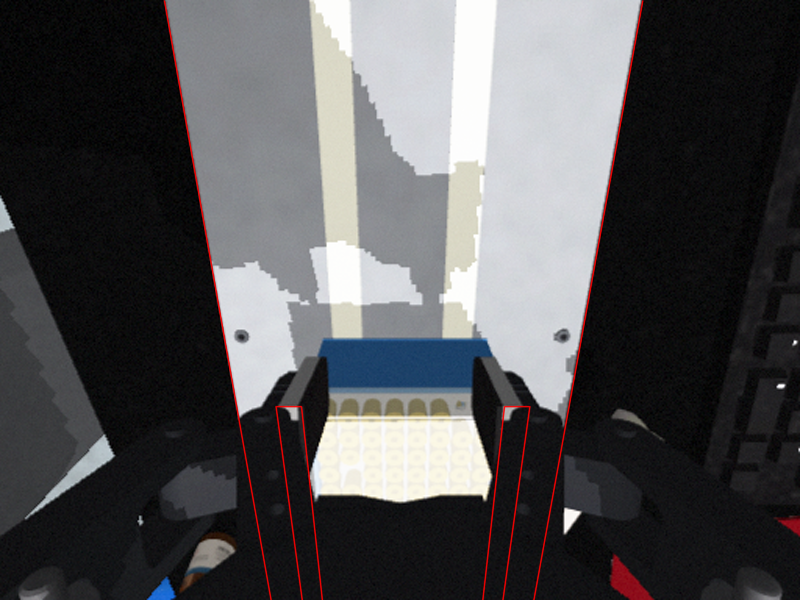

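Emit:
{"op": "move_arm", "data": {"translation": [[-0.5, 0, 0.07], [-1.1, 0, 0.15], [-1.7, 0, 0.23], [-2.3, -0.05, 0.31], [-2.9, -0.05, 0.39]], "angular": [[0, 0, 0], [0, 0, 0], [0, 0, 0], [0, 0, 0], [0, 0, 0]], "hand": [5, 5, 5, 5, 5]}}

```text
t: 15.53
tcp_pos: [0.5135, 0.1115, 0.0292]
tool_rot: [0.735, 0.675, -0.051, 0.046]
force: [0.5, 1.4, 0.8]
finger_gap: 0.585
```

Emit:
{"op": "move_arm", "data": {"translation": [[-0.6, 0, 0.08], [-1.2, 0, 0.16], [-1.8, 0, 0.25], [-2.4, 0, 0.33], [-3.0, 0, 0.41]], "angular": [[0, 0, 0], [0, 0, 0], [0, 0, 0], [0, 0, 0], [0, 0, 0]], "hand": [5, 5, 5, 5, 5]}}

```text
t: 15.95
tcp_pos: [0.5111, 0.0812, 0.0293]
tool_rot: [0.735, 0.675, -0.05, 0.046]
force: [0.2, 1.1, -0.9]
finger_gap: 0.586
```

```bash
python3 - <<'E'
from h import *
back('w18')
go(-2,-50,.03,0,8,-1)
d=cam('scene'); save(d,'s18',[(outline(d,TR,P),(0,0,255)) for P in TRK],crop=(180,130,420,320))
E
```

```text
rear corners near/far [[-38.2, -11.2], [40.1, -11.3]] px l,r 206.5 311.5 yaw deg -0.06 x -0.1 y -70.3
t 16.0 tcp track mm [-2.  -3.9 29.2] F [ 0.3 -0.8 -0.4] q6 0.28
 shift [-4.58  0.    0.56] rot [-0.05 -0.1  -0.04]
```

View pics/s18.png

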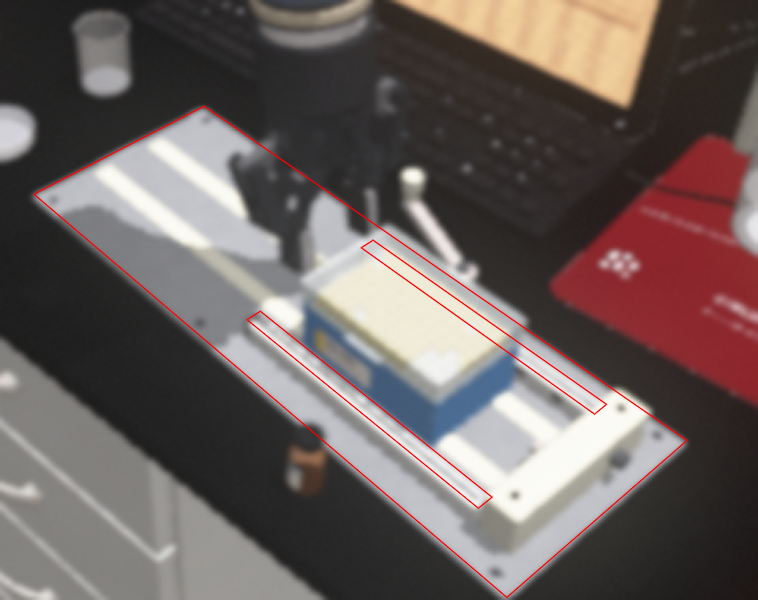

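View pics/w18.png

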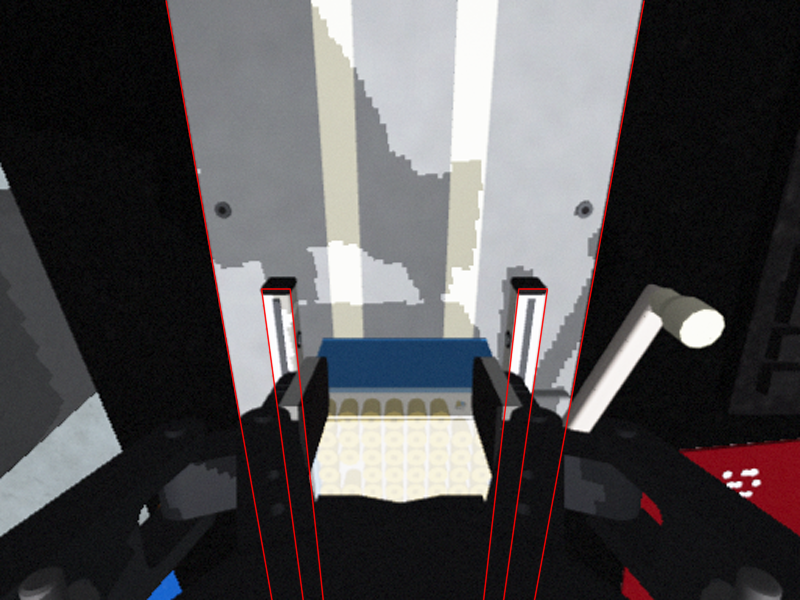

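Emit:
{"op": "move_arm", "data": {"translation": [[-0.5, 0, 0.07], [-1.1, 0, 0.15], [-1.7, 0, 0.23], [-2.3, 0, 0.31], [-2.9, 0, 0.39]], "angular": [[0, 0, 0], [0, 0, 0], [0, 0, 0], [0, 0, 0], [0, 0, 0]], "hand": [5, 5, 5, 5, 5]}}

```text
t: 16.47
tcp_pos: [0.5086, 0.0522, 0.0293]
tool_rot: [0.735, 0.675, -0.05, 0.046]
force: [0.4, 0.4, 0.2]
finger_gap: 0.587
```

Emit:
{"op": "move_arm", "data": {"translation": [[-0.5, 0, 0.07], [-0.9, 0, 0.12], [-1.2, 0, 0.16], [-1.5, 0, 0.2], [-1.8, 0, 0.24]], "angular": [[0, 0, 0], [0, 0, 0], [0, 0, 0], [0, 0, 0], [0, 0, 0]], "hand": [5, 5, 5, 5, 5]}}

```text
t: 16.88
tcp_pos: [0.5071, 0.0344, 0.0294]
tool_rot: [0.735, 0.675, -0.05, 0.046]
force: [0.4, -0.4, -0.3]
finger_gap: 0.587
```

```bash
python3 - <<'E'
from h import *
back('w19')
go(-2,-60,.03,0,8,-1)
d=cam('scene'); save(d,'s19',[],crop=(260,180,420,300))
E
```

```text
rear corners near/far [[-39.0, -58.3], [39.3, -58.5]] px l,r 205.5 310.5 yaw deg -0.1 x -0.9 y -117.4
t 16.93 tcp track mm [ -1.9 -50.4  29.4] F [-0.3 -0.7 -0.4] q6 0.21
 shift [-0.96 -0.01  0.07] rot [-0.02 -0.13 -0.02]
```

View pics/s19.png

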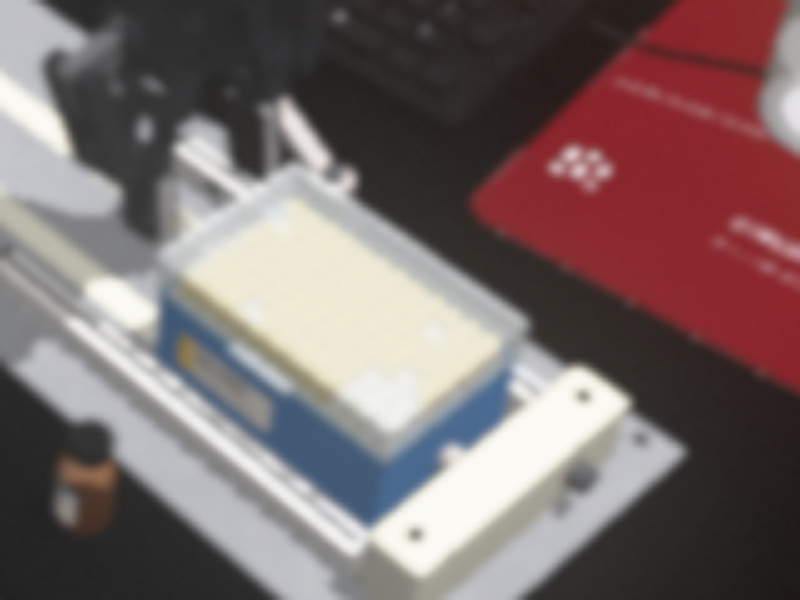

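View pics/w19.png

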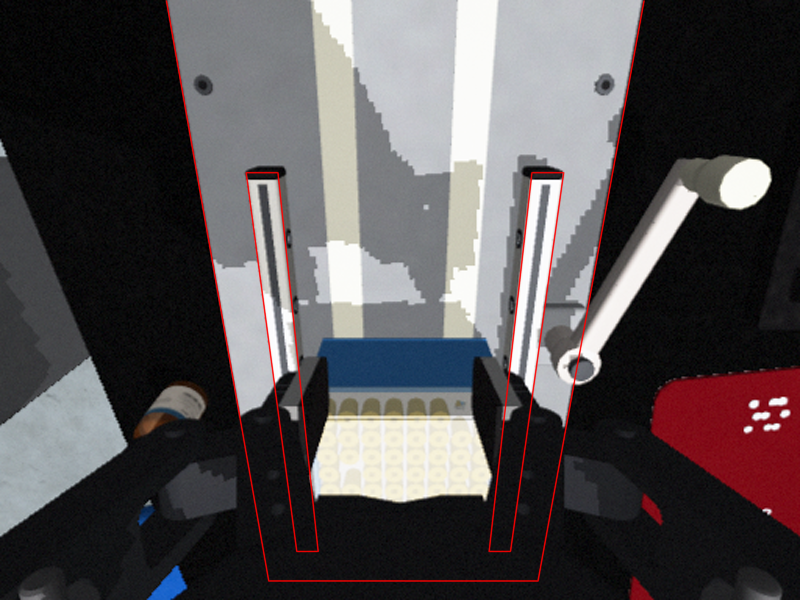

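Emit:
{"op": "move_arm", "data": {"translation": [[-0.2, 0, 0.03], [-0.4, 0, 0.05], [-0.6, 0, 0.08], [-0.75, 0, 0.1], [-0.9, 0, 0.12]], "angular": [[0, 0, 0], [0, 0, 0], [0, 0, 0], [0, 0, 0], [0, 0, 0]], "hand": [5, 5, 5, 5, 5]}}

```text
t: 17.4
tcp_pos: [0.5064, 0.0256, 0.0295]
tool_rot: [0.735, 0.675, -0.05, 0.046]
force: [0.6, 1.9, -0.2]
finger_gap: 0.586
```

Emit:
{"op": "move_arm", "data": {"translation": [[-0.1, 0, 0.01], [-0.1, 0, 0.01]], "angular": [[0, 0, 0], [0, 0, 0]], "hand": [5, 5]}}

```text
t: 17.57
tcp_pos: [0.5063, 0.0248, 0.0295]
tool_rot: [0.735, 0.675, -0.05, 0.046]
force: [1.1, 3.1, -0.5]
finger_gap: 0.585
```

```bash
python3 - <<'E'
from h import *
back('w20')
go(-2,-60,.03,0,8,-1)
E
```

```text
rear corners near/far [[-38.9, -68.0], [39.5, -68.2]] px l,r 205.5 310.5 yaw deg -0.13 x -0.7 y -127.1
t 17.62 tcp track mm [ -1.8 -59.6  29.5] F [1.  1.1 0.4] q6 0.19
 shift [-0.04 -0.02 -0.04] rot [ 0.01 -0.16 -0.03]
```

Emit:
{"op": "move_arm", "data": {"translation": [[-0.1, 0, 0.01], [-0.2, 0, 0.02], [-0.2, 0, 0.02]], "angular": [[0, 0, 0], [0, 0, 0], [0, 0, 0]], "hand": [5, 5, 5]}}

```text
t: 17.87
tcp_pos: [0.5064, 0.0244, 0.0297]
tool_rot: [0.735, 0.674, -0.049, 0.046]
force: [-0.5, 9.7, 2.4]
finger_gap: 0.58
```

```bash
python3 - <<'E'
from h import *
back('w21')
go(-2,-60,.03,0,8,-1)
d=cam('scene'); save(d,'s21',[],crop=(260,180,420,300))
E
```

```text
rear corners near/far [[-38.8, -68.0], [39.6, -67.9]] px l,r 205.5 310.5 yaw deg 0.07 x -0.6 y -126.9
t 17.92 tcp track mm [ -1.7 -60.   29.8] F [0.9 9.9 1.9] q6 0.18
 shift [-0.01 -0.03 -0.02] rot [ 0.07 -0.29 -0.09]
```

View pics/s21.png

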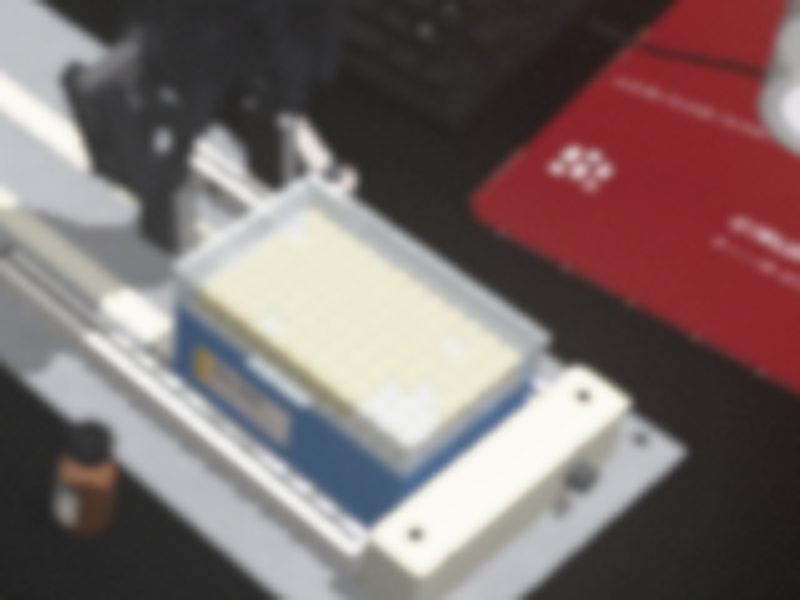

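Emit:
{"op": "move_arm", "data": {"translation": [[0.2, 0, -0.03], [0.6, 0, -0.08], [1.2, 0, -0.17], [2, 0, -0.28], [3, 0, -0.42]], "angular": [[0, 0, 0], [0, 0, 0], [0, 0, 0], [0, 0, 0], [0, 0, 0]], "hand": [5, 5, 5, 5, 5]}}

```text
t: 18.38
tcp_pos: [0.5087, 0.053, 0.0296]
tool_rot: [0.735, 0.674, -0.051, 0.046]
force: [1.0, -0.0, -0.2]
finger_gap: 0.586
```

Emit:
{"op": "move_arm", "data": {"translation": [[0.5, 0, -3], [1, 0, -7], [1.5, 0, -11], [2, 0, -15], [2, 0, -17]], "angular": [[0, 4, 0], [0, 8, 0], [0, 8, 0], [0, 8, 0], [0, 8, 0]], "hand": [5, 3, 1, 0, 0]}}

```text
t: 18.8
tcp_pos: [0.5145, 0.0972, 0.1999]
tool_rot: [0.736, 0.677, 0.004, 0.001]
force: [1.4, 0.0, -0.1]
finger_gap: 0.021
```

Emit:
{"op": "move_arm", "data": {"translation": [[0, 0, 0], [0, 0, 0], [0, 0, 0]], "angular": [[0, 0, 0], [0, 0, 0], [0, 0, 0]], "hand": [0, 0, 0]}}

```text
t: 19.05
tcp_pos: [0.5112, 0.096, 0.1944]
tool_rot: [0.736, 0.676, 0.0, -0.002]
force: [0.2, 0.0, -0.1]
finger_gap: -0.001
```

```bash
cat >> h.py <<'E'
def trk(P):
    q=np.asarray(P)[:2]-TR[:2]; c,s=np.cos(TR[2]),np.sin(TR[2]); return np.array([1000*(c*q[0]+s*q[1]),1000*(-s*q[0]+c*q[1])])
def gate(d,n):
    for q,z in (("gate_pivot",.031),("gate_knob",.045)):
        for a in manip.mark_of(q,n)[:2]:
            k=trk(ray(d,a["point"],z)); dd=k-[71,-54]
            print(n,q,k.round(1),"r",np.hypot(*dd).round(1),"th",np.degrees(np.arctan2(-dd[0],dd[1])).round(1),round(a["score"],2),np.round(a["point"],1))
E
python3 - <<'E'
from h import *
go(140,3,.15,-24)
d=cam('wrist'); gate(d,'wrist'); save(d,'w22',[(outline(d,TR,P),(0,0,255)) for P in TRK])
d=cam('top'); gate(d,'top'); save(d,'t22',[(outline(d,TR,P),(0,0,255)) for P in TRK],crop=(170,140,370,290))
E
```

```text
t 19.05 tcp track mm [ -3.   11.8 194.4] F [ 0.2  0.  -0.1] q6 0.05
 shift [-0.9  14.31  4.41] rot [-0.16 -0.1  24.02]
wrist gate_pivot [ 71.8 -51.8] r 2.3 th -19.8 0.65 [314.5 223.8]
wrist gate_pivot [97.1 17.4] r 76.0 th -20.1 0.16 [338.6 170.1]
wrist gate_knob [96.  20.7] r 78.7 th -18.5 0.82 [341.3 169.5]
```

View pics/w22.png

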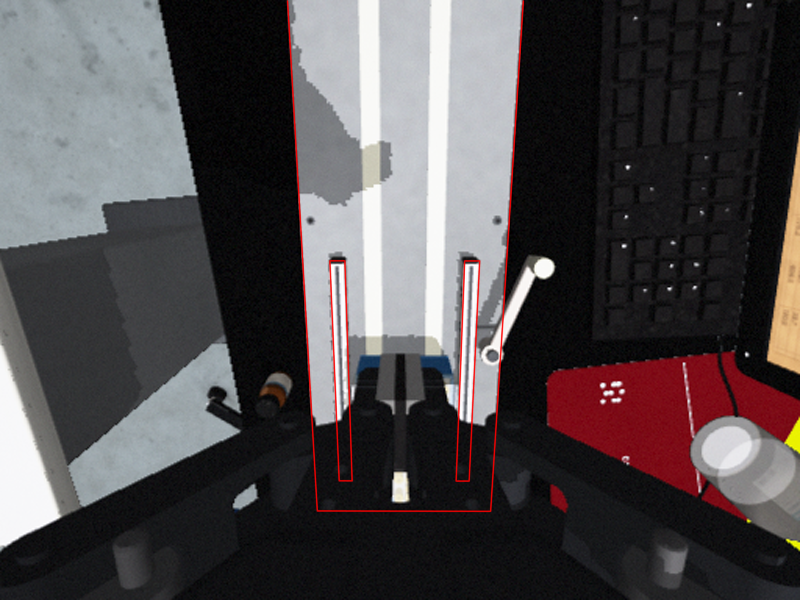

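View pics/t22.png

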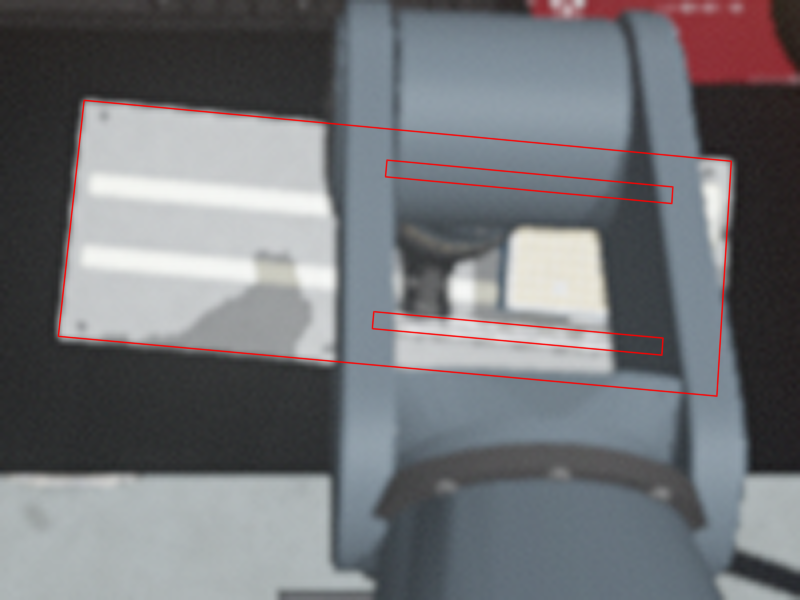

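Emit:
{"op": "move_arm", "data": {"translation": [[0, 3, 0], [-0.2, 6.5, 0], [-0.5, 10, 0.5], [-0.9, 13, 1.5], [-0.9, 14.3, 2.5]], "angular": [[0, 0, 6], [0, 0, 12], [0, 0, 18], [0, 0, 24], [0, 0, 24]], "hand": [0, 0, 0, 0, 0]}}

```text
t: 19.77
tcp_pos: [0.6588, 0.0729, 0.1697]
tool_rot: [0.862, 0.506, 0.003, 0.0]
force: [0.4, 0.4, -0.5]
finger_gap: 0.001
```

Emit:
{"op": "move_arm", "data": {"translation": [[0, 0, 0], [0, 0, 0], [0, 0, 0]], "angular": [[0, 0, 0], [0, 0, 0], [0, 0, 0]], "hand": [0, 0, 0]}}

```text
t: 20.02
tcp_pos: [0.6528, 0.0747, 0.1697]
tool_rot: [0.861, 0.508, -0.0, -0.002]
force: [-0.4, -0.1, -0.1]
finger_gap: 0.003
```

```bash
python3 - <<'E'
from h import *
go(140,3,.047,-24)
d=cam('wrist'); gate(d,'wrist'); save(d,'w23',[(outline(d,TR,P),(0,0,255)) for P in TRK])
E
```

```text
t 20.02 tcp track mm [139.8   2.6 169.7] F [-0.4 -0.1 -0.1] q6 0.45
 shift [ 0.02  0.04 12.27] rot [-0.19 -0.08  0.  ]
wrist gate_pivot [ 71. -54.] r 0.0 th 37.7 0.86 [222.8 243.6]
wrist gate_knob [97.3 18.3] r 76.9 th -20.0 0.76 [214.2 184.2]
```

View pics/w23.png

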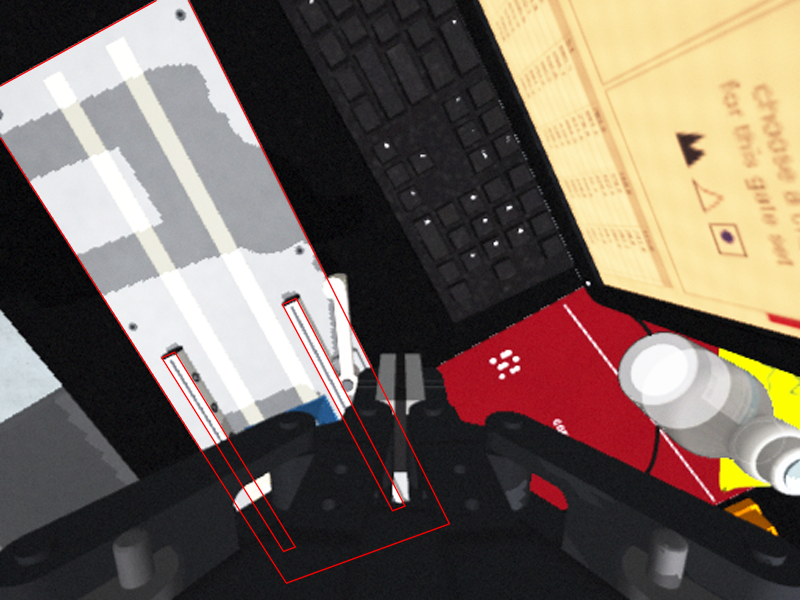

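Emit:
{"op": "move_arm", "data": {"translation": [[0, 0, 3], [0, 0, 6.5], [0, 0, 9.5], [0, 0, 11.5], [0, 0, 12.3]], "angular": [[0, 0, 0], [0, 0, 0], [0, 0, 0], [0, 0, 0], [0, 0, 0]], "hand": [0, 0, 0, 0, 0]}}

```text
t: 20.58
tcp_pos: [0.6511, 0.0753, 0.0446]
tool_rot: [0.861, 0.508, -0.002, -0.003]
force: [1.0, -0.3, -0.2]
finger_gap: 0.004
```

Emit:
{"op": "move_arm", "data": {"translation": [[0, 0, 0], [0, 0, 0], [0, 0, 0]], "angular": [[0, 0, 0], [0, 0, 0], [0, 0, 0]], "hand": [0, 0, 0]}}

```text
t: 20.83
tcp_pos: [0.6556, 0.0749, 0.0494]
tool_rot: [0.861, 0.508, 0.002, -0.0]
force: [0.1, -0.2, 0.1]
finger_gap: 0.004
```

```bash
python3 - <<'E'
from h import *
go(140,3,.047,-24)
d=cam('wrist'); gate(d,'wrist'); save(d,'w24',[(outline(d,TR,P),(0,0,255)) for P in TRK])
# plan: arc waypoints with r offset
s=manip.sense()
q=R.from_quat(s["tool_rot"]); M=q.as_matrix()
def pose(th,off,z=.047):
    t=np.radians(th); k=np.array([71-80*np.sin(t),-54+80*np.cos(t)]); n=np.array([np.cos(t),np.sin(t)])
    return np.append(k+off*n,1000*z)
for th in (-20,-10,0,10,20,30,40,50,60,70,80,90):
    print(th,pose(th,22).round(1))
E
```

```text
t 20.83 tcp track mm [142.7   3.1  49.4] F [ 0.1 -0.2  0.1] q6 0.45
 shift [-0.12 -0.24  0.24] rot [ 0.13 -0.23 -0.  ]
wrist gate_knob [98.  19.6] r 78.4 th -20.2 0.75 [184.3 225.6]
-20 [119.   13.7  47. ]
-10 [106.6  21.   47. ]
0 [93. 26. 47.]
10 [78.8 28.6 47. ]
20 [64.3 28.7 47. ]
30 [50.1 26.3 47. ]
40 [36.4 21.4 47. ]
50 [23.9 14.3 47. ]
60 [12.7  5.1 47. ]
70 [ 3.3 -6.  47. ]
80 [ -4.  -18.4  47. ]
90 [ -9. -32.  47.]
```

View pics/w24.png

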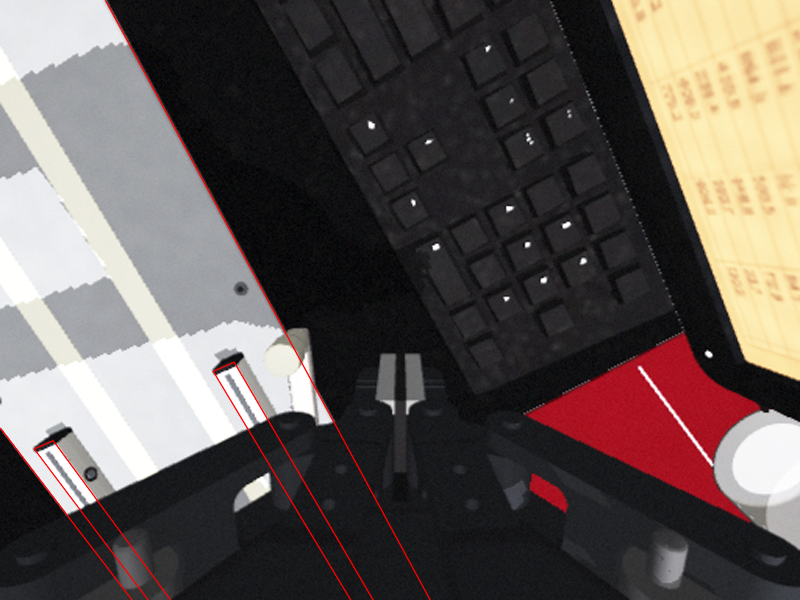

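```bash
python3 - <<'E'
from h import *
go(119,13.7,.047,-20)
go(113.4,15.7,.047,-20)
E
```

```text
t 20.98 tcp track mm [142.4   3.   49.2] F [ 0.1 -0.3  0. ] q6 0.45
 shift [ 0.02 -2.58  0.22] rot [ 0.12 -0.21 -4.01]
t 20.98 tcp track mm [142.4   3.   49.2] F [ 0.1 -0.3  0. ] q6 0.45
 shift [-0.02 -3.17  0.22] rot [ 0.12 -0.21 -4.01]
```

Emit:
{"op": "move_arm", "data": {"translation": [[0, -0.8, 0], [0, -1.6, 0.1], [0, -2.2, 0.1], [0, -2.5, 0.1], [0, -2.6, 0.1]], "angular": [[0, 0, -1], [0, 0, -2], [0, 0, -3], [0, 0, -4], [0, 0, -4]], "hand": [0, 0, 0, 0, 0]}}

```text
t: 21.4
tcp_pos: [0.6301, 0.0881, 0.0463]
tool_rot: [0.842, 0.539, 0.0, -0.001]
force: [0.4, -1.0, -0.1]
finger_gap: 0.002
```

Emit:
{"op": "move_arm", "data": {"translation": [[0, 0, 0], [0, 0, 0]], "angular": [[0, 0, 0], [0, 0, 0]], "hand": [0, 0]}}

```text
t: 21.57
tcp_pos: [0.6316, 0.0875, 0.0464]
tool_rot: [0.843, 0.538, 0.001, -0.001]
force: [0.2, -0.5, -0.5]
finger_gap: -0.001
```

```bash
python3 - <<'E'
from h import *
go(113.4,15.7,.047,-20)
d=cam('wrist'); gate(d,'wrist'); save(d,'w25',[])
E
```

```text
t 21.57 tcp track mm [117.7  13.5  46.4] F [ 0.2 -0.5 -0.5] q6 0.39
 shift [ 0.06 -0.48 -0.06] rot [-0.02 -0.14 -0.01]
wrist gate_knob [97.4 19.9] r 78.5 th -19.7 0.7 [223.  224.1]
```

View pics/w25.png

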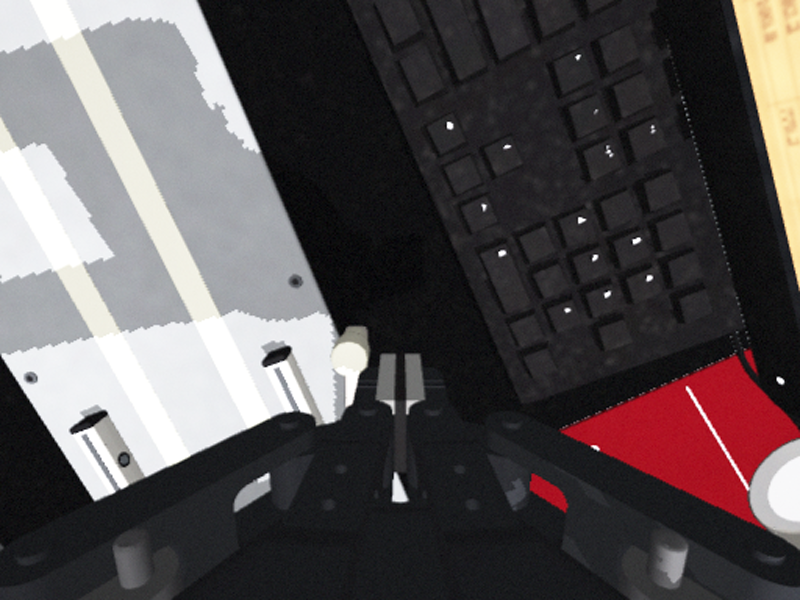

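```bash
python3 - <<'E'
from h import *
d=cam('wrist'); T=np.array(d["T_tool_cam"]); Ti=np.linalg.inv(T)
for P in ([.011,0,0],[0,0,0],[-.011,0,0],[.011,0,-.012],[0,0,-.012],[.011,.0075,0],[.011,-.0075,0]):
    c=(Ti@np.array(P+[1]))[:3]; u=d["cx"]+d["fx"]*c[0]/-c[2]; v=d["cy"]-d["fy"]*c[1]/-c[2]
    print(P,round(u*1.5625,1),round(v*1.5625,1))
uv=np.array([350,355])/1.5625
k=trk(ray(d,uv,.058)); print("knob top",k, "th",np.degrees(np.arctan2(-(k[0]-71),k[1]+54)), np.hypot(k[0]-71,k[1]+54))
E
```

```text
[0.011, 0, 0] 398.9 324.2
[0, 0, 0] 398.9 349.3
[-0.011, 0, 0] 398.9 373.6
[0.011, 0, -0.012] 398.8 333.9
[0, 0, -0.012] 398.8 360.5
[0.011, 0.0075, 0] 417.2 324.2
[0.011, -0.0075, 0] 380.6 324.2
knob top [100.66806529  21.85141157] th -21.362157124316845 81.44710390644899
```

Emit:
{"op": "move_arm", "data": {"translation": [[0.3, -0.4, 0], [0.39, -1.0, 0], [0.45, -1.6, 0], [0.46, -2.1, 0], [0.43, -2.7, 0]], "angular": [[0, 0, 0], [0, 0, -4], [0, 0, -8], [0, 0, -12], [0, 0, -16]], "hand": [0, 0, 0, 0, 0]}}

```text
t: 22.18
tcp_pos: [0.6085, 0.1031, 0.0463]
tool_rot: [0.759, 0.651, 0.001, -0.001]
force: [-0.2, 0.0, 1.0]
finger_gap: -0.002
```

```bash
python3 - <<'E'
from h import *
go(113.4,15.7,.047,-4)
d=cam('wrist'); gate(d,'wrist'); save(d,'w26',[])
E
```

```text
t 22.18 tcp track mm [93.3 27.1 46.3] F [-0.2  0.   1. ] q6 0.14
 shift [-1.01  2.08 -0.07] rot [ 0.   -0.15  0.19]
wrist gate_knob [99.6 19.2] r 78.6 th -21.4 0.44 [265.5 233.3]
```

View pics/w26.png

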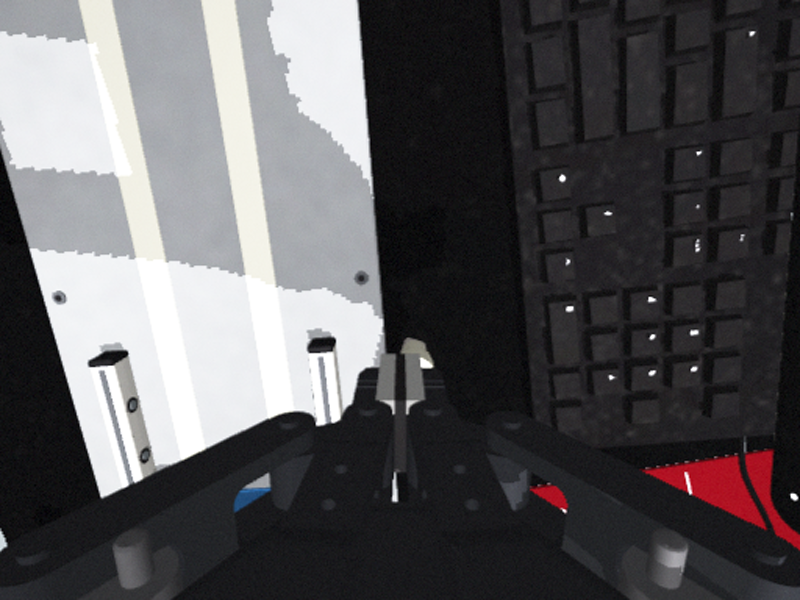

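```bash
python3 - <<'E'
from h import *
d=cam('wrist'); save(d,'w27',[],crop=(200,190,300,265)); print(manip.sense()["tcp_pos"],manip.sense()["force"])
d=cam('scene'); gate(d,'scene'); save(d,'s27',[],crop=(240,130,400,250))
E
```

```text
[0.60881566 0.10285597 0.0464033 ] [ 0.29738639 -0.48450804 -0.10227079]
scene gate_pivot [ 61.5 -50.9] r 10.0 th 72.2 0.94 [321.9 217.2]
scene gate_knob [103.5  22.7] r 83.3 th -23.0 0.67 [310.8 187.5]
```

View pics/w27.png

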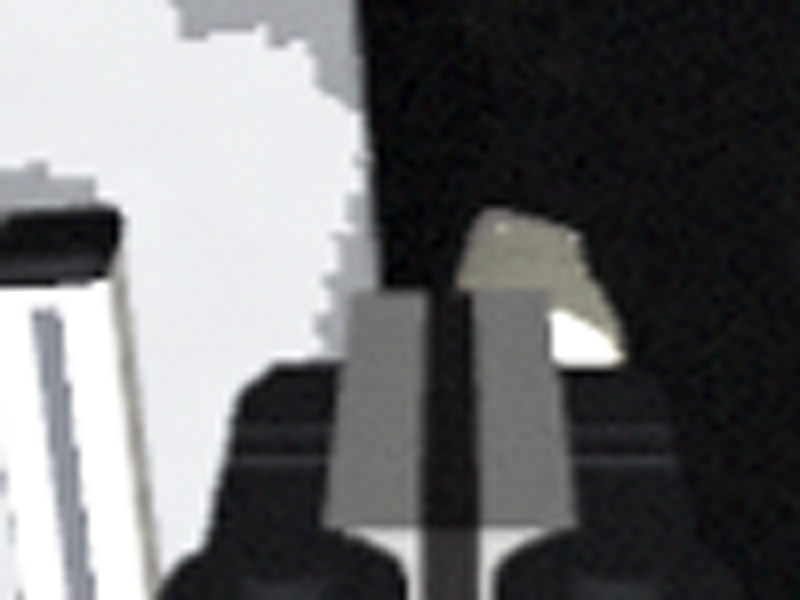

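View pics/s27.png

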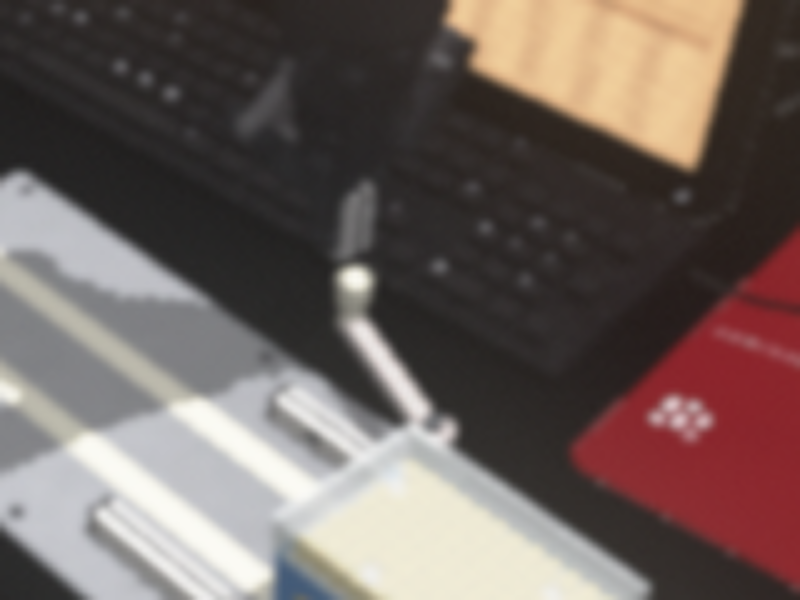

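```bash
python3 - <<'E'
from h import *
d=cam('scene'); P=manip.sense()["tcp_pos"]
for z in (.03,.046,.06,.07): print(z,((proj(d,[[P[0],P[1],z]])[0]-[240,130])*5).round(0))
k=T2(TR,[.0984,.0212,.058]); print("knob top(-20)",((proj(d,k)[0]-[240,130])*5).round(0))
k=T2(TR,[.0984,.0212,.036]); print("knob base",((proj(d,k)[0]-[240,130])*5).round(0))
print(manip.sense()["finger_gap"])
E
```

```text
0.03 [331. 317.]
0.046 [333. 291.]
0.06 [335. 267.]
0.07 [337. 249.]
knob top(-20) [351. 272.]
knob base [347. 309.]
0.0014970863661735517
```

```bash
python3 - <<'E'
from h import *
print(manip.grip_depth)
go(124,9,.055,-20)
E
```

```text
0.0187
t 22.58 tcp track mm [94.  26.7 46.4] F [-0.4  0.4  0.4] q6 0.14
 shift [-1.55  3.12 -0.86] rot [-0.   -0.15 15.93]
```

Emit:
{"op": "move_arm", "data": {"translation": [[0, 0, -0.5], [-0.2, 0.5, -1], [-0.6, 1.4, -1], [-1.2, 2.4, -1], [-1.5, 3.1, -1]], "angular": [[0, 0, 0], [0, 0, 4], [0, 0, 8], [0, 0, 12], [0, 0, 16]], "hand": [0, 0, 0, 0, 0]}}

```text
t: 23.0
tcp_pos: [0.6382, 0.0823, 0.057]
tool_rot: [0.844, 0.536, 0.001, -0.0]
force: [-0.1, 0.2, 0.3]
finger_gap: 0.001
```

Emit:
{"op": "move_arm", "data": {"translation": [[0, 0, 0], [0, 0, 0.5], [0, 0, 1.5], [0, 0, 2.2], [0, 0, 2.7]], "angular": [[0, 0, 0], [0, 0, 0], [0, 0, 0], [0, 0, 0], [0, 0, 0]], "hand": [0, 0, 0, 0, 0]}}

```text
t: 23.42
tcp_pos: [0.6353, 0.0836, 0.0276]
tool_rot: [0.843, 0.538, -0.0, -0.002]
force: [-0.6, -0.3, -0.2]
finger_gap: -0.0
```

Emit:
{"op": "move_arm", "data": {"translation": [[0, 0, 0], [0, 0, 0]], "angular": [[0, 0, 0], [0, 0, 0]], "hand": [0, 0]}}

```text
t: 23.58
tcp_pos: [0.6361, 0.0834, 0.0284]
tool_rot: [0.843, 0.538, 0.0, -0.002]
force: [-0.9, 0.4, 0.0]
finger_gap: -0.002
```

```bash
python3 - <<'E'
from h import *
go(119,13.7,.028,-20)
d=cam('wrist'); gate(d,'wrist'); save(d,'w28',[],crop=(180,170,308,266))
d=cam('scene'); save(d,'s28',[],crop=(240,130,400,250)); P=manip.sense()["tcp_pos"]
for z in (.03,.04,.05,.06): print(z,((proj(d,[[P[0],P[1],z]])[0]-[240,130])*5).round(0))
E
```

```text
t 23.58 tcp track mm [122.6   9.9  28.4] F [-0.9  0.4  0. ] q6 0.39
 shift [ 0.24 -0.46  0.04] rot [-0.15 -0.1   0.02]
wrist gate_knob [98.8 22.7] r 81.6 th -19.9 0.68 [209.9 227.5]
0.03 [403. 307.]
0.04 [404. 291.]
0.05 [406. 274.]
0.06 [408. 257.]
```

View pics/w28.png

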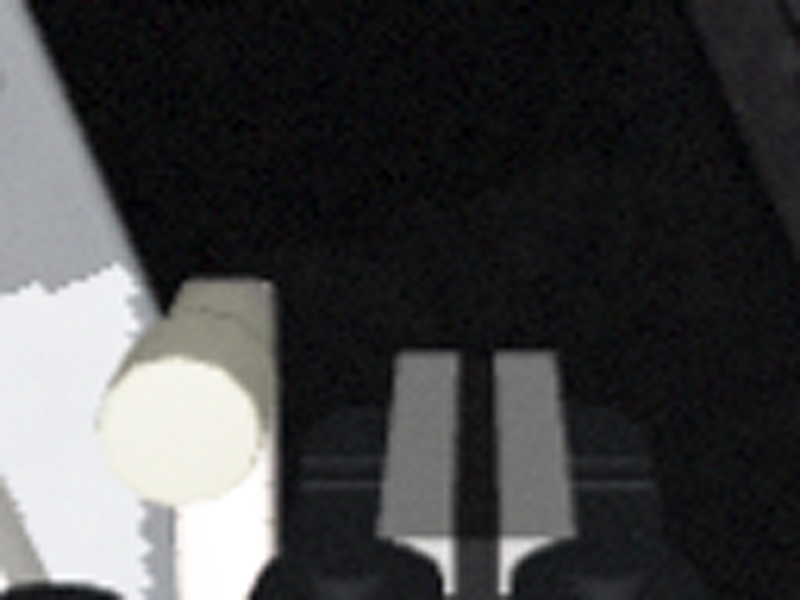

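Emit:
{"op": "move_arm", "data": {"translation": [[0.1, -0.5, 0], [0.2, -1.0, 0], [0.29, -1.6, 0], [0.35, -2.15, 0], [0.36, -2.7, 0]], "angular": [[0, 0, 0], [0, 0, 0], [0, 0, -4], [0, 0, -8], [0, 0, -12]], "hand": [0, 0, 0, 0, 0]}}

```text
t: 24.2
tcp_pos: [0.6136, 0.0983, 0.0297]
tool_rot: [0.781, 0.625, 0.001, -0.001]
force: [-0.6, 0.3, -0.4]
finger_gap: 0.001
```

```bash
python3 - <<'E'
from h import *
go(100,20,.028,-8)
d=cam('wrist'); gate(d,'wrist')
d=cam('scene'); gate(d,'scene')
d=cam('top'); gate(d,'top')
E
```

```text
t 24.2 tcp track mm [98.8 22.8 29.7] F [-0.6  0.3 -0.4] q6 0.2
 shift [-0.26  0.16  0.16] rot [ 0.01 -0.15  0.2 ]
wrist gate_knob [85.1 24.1] r 79.3 th -10.3 0.64 [232.3 233.6]
scene gate_knob [89.9 27.2] r 83.4 th -13.1 0.48 [305.2 189.1]
```

Emit:
{"op": "move_arm", "data": {"translation": [[0.1, -0.7, 0], [0.14, -1.4, 0], [0.12, -2.1, 0], [0.03, -2.83, 0], [-0.12, -3.5, 0]], "angular": [[0, 0, -5], [0, 0, -10], [0, 0, -15], [0, 0, -20], [0, 0, -25]], "hand": [0, 0, 0, 0, 0]}}

```text
t: 25.07
tcp_pos: [0.5798, 0.1046, 0.0295]
tool_rot: [0.627, 0.779, 0.001, -0.0]
force: [0.5, 0.0, 0.2]
finger_gap: -0.002
```

```bash
cat >> h.py <<'E'
def gs():
    s=manip.sense(); t=trk(s["tcp_pos"]); M=R.from_quat(s["tool_rot"]).as_matrix(); y=M[:,1]
    yaw=np.degrees(np.arctan2(y[1],y[0])-TR[2]); d=t-[71,-54]; n=np.array([np.cos(np.radians(yaw)),np.sin(np.radians(yaw))]); e=np.array([-n[1],n[0]])
    print("t",round(s["t"],2),"tcp",t.round(1),"z",s["tcp_pos"][2].round(4),"yaw",yaw.round(1),"radial",(d@e).round(1),"off n",(d@n).round(1),"F",s["force"].round(1),"q",s["q"].round(2))
    d=cam('wrist'); gate(d,'wrist'); d=cam('scene'); gate(d,'scene'); 
E
python3 -c "
from h import *
gs()"
```

```text
t 25.07 tcp [64.6 26.2] z 0.0295 yaw 17.2 radial 78.5 off n 17.6 F [0.5 0.  0.2] q [-0.01  0.72  1.65  0.    0.76 -0.23]
wrist gate_knob [51. 21.] r 77.6 th 15.0 0.58 [230.8 234. ]
scene gate_pivot [ 67.5 -52.1] r 4.0 th 61.6 0.96 [324.2 216.2]
scene gate_knob [54.4 22.3] r 78.1 th 12.3 0.48 [295.6 197. ]
```

Emit:
{"op": "move_arm", "data": {"translation": [[0.14, -0.7, 0], [0.22, -1.4, 0], [0.24, -2.1, 0], [0.15, -2.83, 0], [0.0, -3.5, 0]], "angular": [[0, 0, -5], [0, 0, -10], [0, 0, -15], [0, 0, -20], [0, 0, -25]], "hand": [0, 0, 0, 0, 0]}}

```text
t: 25.78
tcp_pos: [0.5458, 0.0971, 0.0294]
tool_rot: [0.444, 0.896, 0.001, -0.0]
force: [-0.3, 0.7, 1.2]
finger_gap: 0.004
```

```bash
python3 -c "
from h import *
gs()"
```

```text
t 25.78 tcp [31.4 15.8] z 0.0294 yaw 42.2 radial 78.3 off n 17.5 F [-0.3  0.7  1.2] q [-0.03  0.69  1.74  0.    0.7  -0.68]
wrist gate_knob [21.4  5.9] r 77.7 th 39.6 0.95 [231.7 233.5]
scene gate_pivot [ 64.  -51.9] r 7.4 th 73.2 0.79 [323.  216.9]
scene gate_knob [23.8 10.1] r 79.6 th 36.3 0.63 [289.6 205.9]
scene gate_knob [ -28.1 -146.7] r 135.7 th 133.1 0.3 [328.2 259.8]
```

Emit:
{"op": "move_arm", "data": {"translation": [[0.1, -0.7, 0], [0.18, -1.4, 0], [0.18, -2.1, 0], [0.09, -2.83, 0], [-0.06, -3.5, 0]], "angular": [[0, 0, -5], [0, 0, -10], [0, 0, -15], [0, 0, -20], [0, 0, -25]], "hand": [0, 0, 0, 0, 0]}}

```text
t: 26.5
tcp_pos: [0.5183, 0.0755, 0.0294]
tool_rot: [0.24, 0.971, 0.001, 0.0]
force: [0.3, 1.7, 0.6]
finger_gap: 0.002
```

```bash
python3 -c "
from h import *
gs()"
```

```text
t 26.5 tcp [ 5.8 -8.1] z 0.0294 yaw 67.2 radial 77.9 off n 17.0 F [0.3 1.7 0.6] q [-0.07  0.67  1.82  0.    0.65 -1.16]
wrist gate_pivot [-8.2  1. ] r 96.4 th 55.2 0.65 [260.  199.3]
wrist gate_pivot [-55.3 -67.7] r 127.0 th 96.2 0.41 [127.  173.2]
wrist gate_knob [ -2.2 -20.1] r 80.7 th 65.1 0.96 [231.5 228. ]
scene gate_pivot [ 58.4 -55.2] r 12.7 th 95.5 0.56 [322.4 218.9]
scene gate_knob [  0.4 -16.4] r 79.9 th 62.0 0.51 [290.5 217.2]
```

Emit:
{"op": "move_arm", "data": {"translation": [[0.14, -0.7, 0], [0.22, -1.4, 0], [0.22, -2.1, 0], [0.17, -2.55, 0], [0.12, -2.83, 0]], "angular": [[0, 0, -5], [0, 0, -10], [0, 0, -15], [0, 0, -18], [0, 0, -20]], "hand": [0, 0, 0, 0, 0]}}

```text
t: 27.22
tcp_pos: [0.5039, 0.051, 0.0293]
tool_rot: [0.068, 0.998, 0.001, 0.0]
force: [0.6, 0.2, 0.6]
finger_gap: 0.003
```

```bash
python3 -c "
from h import *
gs()"
```

```text
t 27.22 tcp [ -6.5 -33.7] z 0.0293 yaw 87.0 radial 78.4 off n 16.3 F [0.6 0.2 0.6] q [-0.12  0.66  1.87  0.    0.62 -1.56]
wrist gate_knob [ -13.2 -106. ] r 99.0 th 121.7 0.21 [133.2 227.7]
scene gate_pivot [ 66.5 -47.5] r 7.9 th 34.4 0.71 [322.3 215.3]
scene gate_knob [-13.  -46.4] r 84.4 th 84.8 0.48 [296.1 227.8]
```

Emit:
{"op": "move_arm", "data": {"translation": [[0, -0.15, 0], [0.02, -0.3, 0], [0.02, -0.4, 0], [0.02, -0.4, 0]], "angular": [[0, 0, -1], [0, 0, -2], [0, 0, -3], [0, 0, -3]], "hand": [0, 0, 0, 0]}}

```text
t: 27.85
tcp_pos: [0.5026, 0.047, 0.0292]
tool_rot: [0.042, 0.999, 0.001, -0.0]
force: [-0.6, 0.8, 0.2]
finger_gap: 0.0
```

Emit:
{"op": "move_arm", "data": {"translation": [[0, -0.1, 0], [0, -0.2, 0], [0, -0.2, 0]], "angular": [[0, 0, 0], [0, 0, 0], [0, 0, 0]], "hand": [0, 0, 0]}}

```text
t: 28.1
tcp_pos: [0.5026, 0.0449, 0.0292]
tool_rot: [0.043, 0.999, 0.001, 0.0]
force: [-0.2, 1.1, 0.3]
finger_gap: 0.004
```

```bash
python3 -c "
from h import *
gs()"
```

```text
t 28.1 tcp [ -7.3 -39.8] z 0.0292 yaw 90.0 radial 78.3 off n 14.1 F [-0.2  1.1  0.3] q [-0.13  0.66  1.87  0.    0.61 -1.62]
wrist gate_knob [ -9.7 -53.4] r 80.7 th 89.6 0.97 [232.8 228.5]
scene gate_pivot [ 67.9 -43.7] r 10.8 th 16.7 0.55 [321.4 214.1]
scene gate_knob [-10.  -51.4] r 81.0 th 88.2 0.48 [298.9 228.4]
```

Almost at the end of travel; continue in small steps until the force shows the stop.

Emit:
{"op": "move_arm", "data": {"translation": [[0, -0.1, 0], [0, -0.1, 0]], "angular": [[0, 0, 0], [0, 0, 0]], "hand": [0, 0]}}

```text
t: 28.57
tcp_pos: [0.5026, 0.0442, 0.0292]
tool_rot: [0.043, 0.999, 0.001, 0.0]
force: [0.3, 0.9, 0.7]
finger_gap: -0.003
```

Emit:
{"op": "move_arm", "data": {"translation": [[0, -0.1, 0], [0, -0.1, 0]], "angular": [[0, 0, 0], [0, 0, 0]], "hand": [0, 0]}}

```text
t: 28.73
tcp_pos: [0.5025, 0.0436, 0.0292]
tool_rot: [0.043, 0.999, 0.002, 0.0]
force: [0.3, 3.6, 0.9]
finger_gap: -0.002
```

```bash
python3 -c "
from h import *
gs()"
```

```text
t 28.73 tcp [ -7.3 -41.2] z 0.0292 yaw 89.9 radial 78.3 off n 12.8 F [0.3 3.6 0.9] q [-0.14  0.66  1.87  0.01  0.61 -1.63]
wrist gate_knob [ -9.5 -54.2] r 80.5 th 90.1 0.87 [233.7 228.7]
scene gate_pivot [ -76.1 -105.4] r 155.8 th 109.3 0.7 [294.3 264.9]
scene gate_pivot [ 68.1 -51.8] r 3.6 th 53.0 0.69 [324.3 216. ]
scene gate_knob [ -8.9 -53.5] r 79.9 th 89.6 0.55 [300.  228.7]
```

Force rising at the end of travel (90°). One more small step to confirm.

Emit:
{"op": "move_arm", "data": {"translation": [[0, -0.1, 0], [0, -0.1, 0]], "angular": [[0, 0, 0], [0, 0, 0]], "hand": [0, 0]}}

```text
t: 29.2
tcp_pos: [0.5024, 0.043, 0.0293]
tool_rot: [0.043, 0.999, 0.002, 0.0]
force: [1.6, 8.7, 1.9]
finger_gap: -0.001
```

```bash
python3 -c "
from h import *
gs()"
```

```text
t 29.2 tcp [ -7.3 -41.8] z 0.0293 yaw 89.9 radial 78.3 off n 12.1 F [1.6 8.7 1.9] q [-0.14  0.66  1.87  0.01  0.61 -1.63]
wrist gate_pivot [ 72.3 -52.5] r 2.0 th -40.7 0.86 [240.8 327.3]
wrist gate_knob [ -9.7 -54.3] r 80.7 th 90.2 0.72 [234.5 228.4]
scene gate_pivot [ 68.8 -54.1] r 2.2 th 92.4 0.95 [325.3 216.4]
scene gate_knob [ -5.6 -54.5] r 76.6 th 90.4 0.61 [301.5 228.2]
```

Emit:
{"op": "move_arm", "data": {"translation": [[0, 0.2, 0], [0, 0.6, 0], [0, 1.4, 0], [0, 2.4, 0], [0, 3.4, -1]], "angular": [[0, 0, 0], [0, 0, 0], [0, 0, 0], [0, 0, 0], [0, 0, 0]], "hand": [0, 0, 0, 0, 0]}}

```text
t: 29.92
tcp_pos: [0.504, 0.0765, 0.0381]
tool_rot: [0.043, 0.999, 0.001, -0.002]
force: [-0.2, -0.2, -0.3]
finger_gap: 0.002
```

Emit:
{"op": "move_arm", "data": {"translation": [[0, 0.5, -3], [0, 1.5, -7], [0, 3, -11], [0, 5, -15], [0, 7, -18]], "angular": [[0, 0, 0], [0, 0, 5], [0, 0, 10], [0, 0, 15], [0, 0, 20]], "hand": [0, 0, 0, 0, 0]}}

```text
t: 30.33
tcp_pos: [0.5111, 0.146, 0.2219]
tool_rot: [0.218, 0.976, 0.001, 0.0]
force: [0.9, -0.1, -0.2]
finger_gap: -0.001
```

Emit:
{"op": "move_arm", "data": {"translation": [[0, 0, 0], [0, 0, 0], [0, 0, 0], [0, 0, 0]], "angular": [[0, 0, 0], [0, 0, 0], [0, 0, 0], [0, 0, 0]], "hand": [0, 0, 0, 0]}}

```text
t: 30.67
tcp_pos: [0.5096, 0.1449, 0.2177]
tool_rot: [0.215, 0.977, 0.0, -0.002]
force: [0.3, 0.4, -0.0]
finger_gap: -0.001
```

```bash
python3 - <<'E'
from h import *
gs()
for n in ("scene","top","wrist"):
    d=cam(n)
    try:
        pb=edgefit([d],T2(TR,[-.001,-.126,0])[0][:2].tolist()+[TR[2]],[BOX],w=4,blur=.8); print(n); rel(pb,TR)
    except Exception as e: print(n,e)
    for q in ["dye_vial","beaker","petri_dish","tip_box"]:
        print(n,q,[(ray(d,a["point"],0 if q!="tip_box" else .004).round(3)[:2],round(a["score"],2)) for a in manip.mark_of(q,n)[:2]])
E
```

```text
t 30.67 tcp [-8.8 60.3] z 0.2177 yaw 70.0 radial 114.1 off n 80.2 F [ 0.3  0.4 -0. ] q [ 0.06  0.38  1.65  0.    1.11 -1.07]
wrist gate_pivot [ 72.3 -53.4] r 1.4 th -64.6 0.62 [199.1 252.1]
wrist gate_pivot [  -2.9 -109.6] r 92.5 th 126.9 0.38 [139.1 217.4]
wrist gate_knob [ -8.8 -54.6] r 79.8 th 90.4 0.76 [171.4 203.2]
scene gate_knob [-18.1 -57.1] r 89.1 th 92.0 0.39 [298.1 231.8]
p [ 0.5001 -0.0424 -0.0867] rms 0.26 n 190
scene
box rel [-2.2500e+00 -1.2706e+02 -9.0000e-02]
scene dye_vial [(array([ 0.388, -0.001]), 0.58)]
scene beaker [(array([0.591, 0.402]), 0.95)]
scene petri_dish [(array([0.471, 0.405]), 0.92)]
scene tip_box [(array([ 0.499, -0.044]), 0.69)]
p [ 0.5026 -0.041  -0.1482] rms 0.59 n 134
top
box rel [ 3.0000e-02 -1.2542e+02 -3.6100e+00]
top dye_vial []
top beaker [(array([0.588, 0.403]), 0.49)]
top petri_dish [(array([0.479, 0.399]), 0.57)]
top tip_box [(array([ 0.508, -0.044]), 0.63)]
p [ 0.5013 -0.043  -0.0878] rms 1.06 n 190
wrist
box rel [  -1.01 -127.5    -0.15]
wrist dye_vial [(array([0.398, 0.003]), 0.88)]
wrist beaker [(array([0.592, 0.408]), 0.68)]
wrist petri_dish [(array([0.477, 0.408]), 0.87)]
wrist tip_box [(array([ 0.504, -0.044]), 0.77)]
```

```bash
python3 - <<'E'
from h import *
go(-1,30,.25,0)
E
```

```text
t 31.72 tcp track mm [ -7.2  60.9 219.5] F [-0.3 -0.5 -0.8] q6 -1.07
 shift [-1.64 -2.68 -3.06] rot [ 0.09 -0.13 69.99]
```

```bash
python3 -c "
from station import manip
print(manip.sense()['t'],manip.sign_off())"
```

```text
the job is handed in; nothing more can be done
31.7167 None
```

The box is fully home against the end stop, the retaining arm is closed across the track behind it, and I handed the job in at 31.7 s with the gripper clear of everything.

**What I did**
- The box stood about 13 mm toward the robot, in line with the near rail. I first pushed it sideways on the entry bed, with two fingers, to track x ≈ -1 mm.
- I then pushed it down the lane with two spread fingertips until the force at the stop rose to about 10 N.
- I swung the arm shut with closed fingers on its knob until it met its end of travel at about 9 N, then backed off.

**Last checks**
- **Box:** the scene and wrist cameras put it at track y ≈ -127 mm, against a nominal -126 mm, which is within calibration. It was square to 0.2° and at x between -1 and -2 mm.
- **Retaining arm:** its knob measured at about 90–92°, which is closed.
- **Vial, beaker and dish:** they measured within about 10 mm of their earlier positions, which is the scatter of the detector.
- **Rails:** I saw no contact. While the box was between the rails I measured its origin at track x between about -1 and +1 mm, where -1 mm is the lane centre with 9 mm to each rail.

**What failed or disagreed**
- The top camera's final box fit gave a yaw of -3.6°. I set it aside because the robot arm covered part of that view.
- My first try at the knob went over it without moving it, because the fingertips sit higher than the reported tool position suggests. I lowered the tool about 17 mm and repeated it.
- I had used up the 40 pictures I may view by then, so the arm swing and the final checks rest on measurements, not on my own look at the images.

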